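# Sort out the short-cut cups and lock the reject chute

### The job

Some cups in this batch were cut off too short. On the sorting station, slide every full-length cup over the edge into the long opening and every short one into the round reject opening, without lifting, gripping or pressing on the parts and without shoving the tin, the moulded cover or anything else out of place. When the rejects are in, turn the lock collar all the way to its locked mark so that the shutter closes the reject opening, and leave it.

Things in the scene. Friction and masses are not known exactly. Their poses are not given: they have to be found in the camera images.
- sort_station: Grey sheet-steel station fixed on the worktop, 250 (x) by 280 (y) mm; origin under its centre, x to the back, y left, z up. Flat metal deck 90 mm up, walls 4 mm thick rising 6 mm above it at the back and sides, front edge open. Openings in a row at the back. Below, a partition at y = +8 mm parts cup compartment (left) from reject compartment (right), floor 7 mm up. Drawer fronts are not used. Friction part on deck 0.5 to 0.7.
- cup_opening (a point): Centre, at deck height, of the long opening for good cups at the back left: rectangular, 62 mm along the station's x, 110 mm along its y; at (76, 71, 90) mm in the station's frame. A part slid over its edge drops into the cup compartment, 83 mm deep.
- reject_opening (a point): Centre, at deck height, of the round opening for rejects at the back right, 64 mm across; at (76, -88, 90) mm in the station's frame. Below it is the reject compartment. A steel shutter blade 8 mm under the deck's top is clear of it while lock_collar is below 0.34 and covers it at 1.57.
- lock_collar (a joint): Angle (rad) of the captive dark steel lock collar between the openings: 0 = open, knob towards the back (station +x) at an engraved ring; 1.57 = locked, end stop, knob to the left (station +y) at an engraved double bar. Grows counter-clockwise from above, stays where left, about 2 N at the knob turns it. Starts at 0 to 0.3. It swings the shutter under the deck over the round opening.
- collar_axis (a point): The collar's vertical turning axis, at deck height; station frame (76, -30, 90) mm. The collar is 29 mm across and 12 mm high, with a 16 mm high cap at the middle.
- collar_knob (a point): Middle of the upright crank knob on the collar: black, 12 mm across, from 12 to 34 mm above the deck (this point 23 mm above it), 30 mm from the collar's axis. Push it or hold it from above.
- cup_1_mid (a point): Middle (half-way up) of a loose full-length turned aluminium cup, a good part for the long opening: round, foot 24 mm across, flange 36 mm across at 13 to 19 mm above the foot, barrel 27 mm across, 43 mm tall, 75 g. Starts upright on the deck, this point 21.5 mm above it. Must not be gripped. Lighter or darker grey means nothing.
- cup_2_mid (a point): Middle (half-way up) of a loose full-length turned aluminium cup, a good part for the long opening: round, foot 24 mm across, flange 36 mm across at 13 to 19 mm above the foot, barrel 27 mm across, 43 mm tall, 75 g. Starts upright on the deck, this point 21.5 mm above it. Must not be gripped. Lighter or darker grey means nothing.
- cup_3_mid (a point): Middle (half-way up) of a loose full-length turned aluminium cup, a good part for the long opening: round, foot 24 mm across, flange 36 mm across at 13 to 19 mm above the foot, barrel 27 mm across, 43 mm tall, 75 g. Starts upright on the deck, this point 21.5 mm above it. Must not be gripped. Lighter or darker grey means nothing.
- short_1_mid (a point): Middle (half-way up) of a loose turned aluminium cup cut off too short, a reject for the round opening: same foot and flange as the good cups (24 and 36 mm across, flange 14 to 18 mm up) but only 26 mm tall in all, 50 g. Starts upright on the deck, this point 13 mm above it. Must not be gripped. Lighter or darker grey means nothing.
- short_2_mid (a point): Middle (half-way up) of a loose turned aluminium cup cut off too short, a reject for the round opening: same foot and flange as the good cups (24 and 36 mm across, flange 14 to 18 mm up) but only 26 mm tall in all, 50 g. Starts upright on the deck, this point 13 mm above it. Must not be gripped. Lighter or darker grey means nothing.
- grease_tin: Bystander on the front part of the deck: round white tin with a green lid, 69 mm across, 28 mm high, loose; origin at the centre of its underside.
- cover: Bystander on the front part of the deck: grey moulded rectangular cover lying flat, loose, 88 mm along the station's x, 52 mm along its y, 24 mm high; origin at the centre of its underside, its own long side along the station's x.
- stack_bin: Bystander on the worktop behind the station: yellow stacking bin of screws, 130 x 111 x 60 mm; origin at the centre of its underside.
- threadlock: Bystander on the worktop behind the station: red bottle with a white nozzle, 34 mm across, 98 mm high; origin at its underside.
- marker: Bystander on the worktop behind the station: marker pen lying along its own y, 130 mm long, 15 mm thick; origin under its middle.

How it is judged (in metres and radians):
On the way, in this order (a step that is already met when the one before it is completed fails the run):
1. both short cups lie in the reject compartment (z of short_1_mid in the frame of sort_station between 0.005 and 0.078 m and y of short_1_mid in the frame of sort_station between -0.14 and 0.008 m and x of short_1_mid in the frame of sort_station between -0.125 and 0.125 m and z of short_2_mid in the frame of sort_station between 0.005 and 0.078 m and y of short_2_mid in the frame of sort_station between -0.14 and 0.008 m and x of short_2_mid in the frame of sort_station between -0.125 and 0.125 m), for 0.2 s.
2. the lock collar stands at its locked mark (value of joint lock_collar above 1.45 rad), for 0.2 s.
At the end, for the whole second after the job is handed in: All three full-length cups lie in the cup compartment and both short cups in the reject compartment, each with its middle more than 12 mm below the deck's top and at rest; the lock collar is within 0.12 rad of its locked end stop (all of step 1 and z of cup_1_mid in the frame of sort_station between 0.005 and 0.078 m and y of cup_1_mid in the frame of sort_station between 0.008 and 0.14 m and x of cup_1_mid in the frame of sort_station between -0.125 and 0.125 m and z of cup_2_mid in the frame of sort_station between 0.005 and 0.078 m and y of cup_2_mid in the frame of sort_station between 0.008 and 0.14 m and x of cup_2_mid in the frame of sort_station between -0.125 and 0.125 m and z of cup_3_mid in the frame of sort_station between 0.005 and 0.078 m and y of cup_3_mid in the frame of sort_station between 0.008 and 0.14 m and x of cup_3_mid in the frame of sort_station between -0.125 and 0.125 m and linear speed of each of cup_1, cup_2, cup_3, short_1, short_2 below 0.03 m/s and value of joint lock_collar above 1.45 rad); the robot touches nothing.
It fails at once if a cup or short cup is lifted: its middle rises more than 30 mm above where it starts (height (world z) of any of cup_1_mid, cup_2_mid, cup_3_mid above 0.1415 m or height (world z) of any of short_1_mid, short_2_mid above 0.133 m).
It fails at once if a cup or short cup is gripped or pressed by the fingers with more than 15 N (contact force between the fingers and cup_1 above 15 N or contact force between the fingers and cup_2 above 15 N or contact force between the fingers and cup_3 above 15 N or contact force between the fingers and short_1 above 15 N or contact force between the fingers and short_2 above 15 N).
It fails at once if the tin, the moulded cover or another bystander is moved by more than 15 mm (distance of any of grease_tin, cover, stack_bin, threadlock, marker from where it was at the start of the episode above 0.015 m).
It also fails if it takes over 72 s, if anything falls off the work surface, if the arm or the gripper's body presses on something with over 40 N, if the wrist force passes 120 N, or if a joint passes its speed limit or range.

### The arm

A 6-joint arm with a two-finger parallel gripper is mounted at the origin on a cart in front of the work surface, level with it; the furniture and walls round the work are solid. World frame = base frame: x ahead of the robot, y to its left, z up, the work surface at z = 0. Lengths are in m, angles in degrees, forces in N, time in s.
With the tool pointing down it reaches from about 0.35 to 0.875 m from the base axis. Payload 4.2 kg.
Tool frame: the origin (TCP) lies where the fingers leave the gripper's body, on its centre line; the fingertips stand 70 mm ahead of it and the grasp point (between the pads) lies 51 mm ahead of it; z points along the fingers, y is the direction in which the jaws open and shut (so a half turn about z gives the same grasp; the last joint's range is limited). The gripper opens to 87 mm and grips with 3 to 60 N. Pads are 19 mm wide; open, the fingers measure 117 mm over their backs; the gripper's body (75 mm by 190 mm) begins 51 mm behind the grasp point.
Start: joints at [88.041, 22.042, 0.453, 0, -68.411, -14.817], TCP at [0.18, 0.598, 0.292] pointing down, gripper open.
Joint ranges: [-179.83, 179.83], [-69.29, 118.12], [-61.27, 80.66], [-181.25, 117.63], [-171.15, -9.14], [-177.46, 177.46]. Speed limits (degrees/s): [159.86, 159.86, 180, 180, 180, 180].

### API

Orientations are given as a 3x3 rotation matrix whose columns are the frame's x, y, z axes.
In Python, from station import sense, capture, camera_model, finish_job gives the robot as it stands.
- The arm moves only by the shell command python3 -m inch 'ROWS'. ROWS is JSON, a list of rows, each an object with "hand": the closure, from 0 (fully open) to 1 (shut); "slide": the shift along the world's x, y, z in cm, a list of three; "yaw": the turn about the world's z in rad. A call has 1 to 10 rows; each row is the pose to reach, as a shift and turn from the pose commanded when the call began; what a row does not reach only later rows make up. A row lasts 1/8 s, in which the tool goes at most 62.5 mm and 10.7 degrees, less where a joint would pass 70% of its speed; a pose out of reach is approached as far as the arm can. A call with a gripper value outside its range is refused whole. The fingers move at their own pace and stop on an object; the grip force is fixed at half the most. Time passes only in rows, so rows that repeat a pose let the fingers close. It gives the time, the measured TCP pose, the force and the opening at its end, in the units of the state.
- sense(): the state, without advancing time (a new reading comes with each control period).
- capture(name): name is "scene" or "top" or "wrist"; returns the picture (384x512x3 uint8, blue, green, red); there is no depth.
- camera_model(name): a dict with "mtx" (3x3 intrinsics, pixels), "xyz" and "orientation" of the camera in the world; the wrist camera has in their place "tool_from_camera" (4x4, takes a point from camera to tool coordinates, whose origin is the TCP and whose axes are the flange's). Camera axes: x right, y up, looking along -z (the intrinsics and any distortion apply to the point x, -y, -z); pixel columns grow to the right and rows downward; lengths in m; the calibration is good to about 2 mm. The wrist camera is an equidistant fisheye: a pixel r from the principal point sees the ray r / f radians off the axis. A picture is of the moment at which its call begins: read the wrist's pose just before it. camera_model takes no time and is no camera call.
- finish_job(): hands the job in, once; it reports no verdict.
The state is a dict: "time_s": time; "joints": joint angles; "joint_velocities": joint speeds; "effort": joint torques, N m; "tcp_pos": TCP position; "ee_rot": TCP orientation; "wrist_force": force on the tool from outside, world axes, zero at the start; "moment": the same for the moment, N m; "gripper_width": opening from 0.0 (shut) to 1.0 (fully open).
Only numpy, scipy, OpenCV 4.12 (cv2) and the standard library are available. Lean on these libraries where they do the work, as an engineer would, in place of code of your own. Each camera call takes 0.05 s, during which the arm holds its last target. There are 200 camera calls.

## Working session

There is one attempt and no reset: what is moved stays moved. The work goes in short steps, Python scripts to look and compute and a shell command to move; the robot and the scene stay as the last step left them, time stands still between calls to the robot, and variables do not carry over. Pictures are saved under pics/ and viewed, about 8 in all and at most 12, crops included, and the job is handed in when it is done.

```bash
mkdir -p pics; ls; python3 - <<'E'
from station import *
import cv2, json
s=sense();print(s['time_s'],s['tcp_pos'],s['ee_rot'],s['gripper_width'])
ims=[]
for n in("scene","top"):
    im=capture(n);cv2.imwrite(f'pics/{n}0.png',im);print(n,camera_model(n))
print(camera_model("wrist"))
E
```

```text
pics
0.0 [0.18024548 0.59797817 0.29118454] [[ 9.57384105e-01 -2.88817188e-01 -5.54333792e-04]
 [-2.88817713e-01 -9.57381919e-01 -2.04699053e-03]
 [ 6.04969004e-05  2.11985762e-03 -9.99997751e-01]] 1.001607908774617
scene {'mtx': array([[454.86001069,   0.        , 261.34959576],
       [  0.        , 454.86001069, 197.82906069],
       [  0.        ,   0.        ,   1.        ]]), 'xyz': array([-0.09449982, -0.27803349,  0.59059244]), 'orientation': array([[ 0.53825227,  0.4539946 , -0.71005169],
       [-0.84264491,  0.27460662, -0.46318545],
       [-0.0152988 ,  0.84763206,  0.53036387]])}
top {'mtx': array([[454.70206643,   0.        , 256.12952556],
       [  0.        , 454.70206643, 190.24913199],
       [  0.        ,   0.        ,   1.        ]]), 'xyz': array([0.55025523, 0.16980664, 0.94109082]), 'orientation': array([[ 0.00233659,  0.99942849, -0.0337228 ],
       [-0.99999445,  0.0024154 ,  0.00229644],
       [ 0.00237658,  0.03371725,  0.99942859]])}
{'mtx': array([[297.31863964,   0.        , 255.1574411 ],
       [  0.        , 297.31863964, 193.0140772 ],
       [  0.        ,   0.        ,   1.        ]]), 'tool_from_camera': array([[-1.37864706e-03,  9.58946268e-01,  2.83584476e-01,
         7.77964511e-02],
       [ 9.99998700e-01,  1.08501969e-03,  1.19248307e-03,
        -2.54274340e-04],
       [ 8.35832446e-04,  2.83585751e-01, -9.58946517e-01,
        -9.30417385e-02],
       [ 0.00000000e+00,  0.00000000e+00,  0.00000000e+00,
         1.00000000e+00]])}
```

View pics/top0.png

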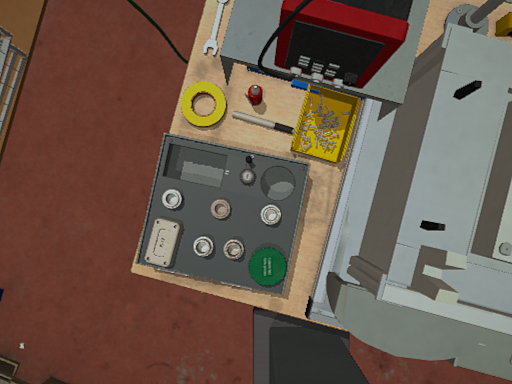

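View pics/scene0.png

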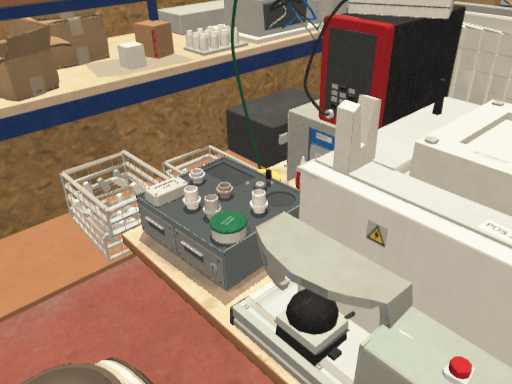

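The top view shows the station, slightly turned. It has 5 cups at (173,199), (220,208), (270,214), (203,246) and (233,249), the cover at left, the tin at (268,267) and the collar at (248,177). I'll zoom in on both views.

```bash
python3 - <<'E'
import cv2,numpy as np
a=cv2.imread('pics/top0.png')[125:300,130:315];b=cv2.imread('pics/scene0.png')[145:285,120:310]
a=cv2.resize(a,None,fx=3.2,fy=3.2,interpolation=cv2.INTER_CUBIC)
cv2.imwrite('pics/topz.png',a)
b=cv2.resize(b,None,fx=4,fy=4,interpolation=cv2.INTER_CUBIC)
cv2.imwrite('pics/scenez.png',b)
E
```

```text
(no output)
```

View pics/topz.png

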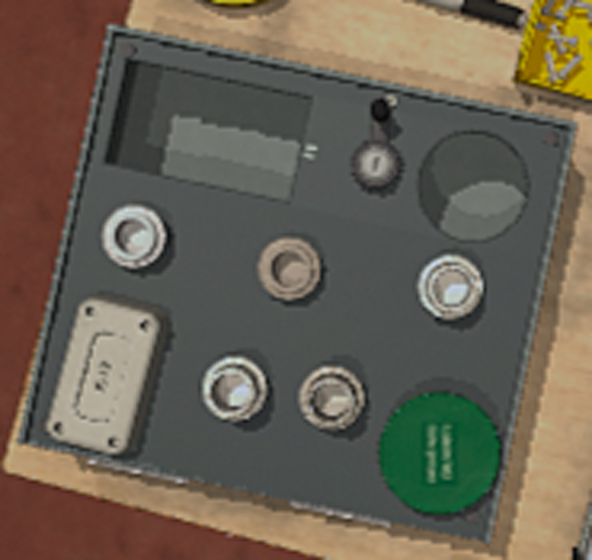

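View pics/scenez.png

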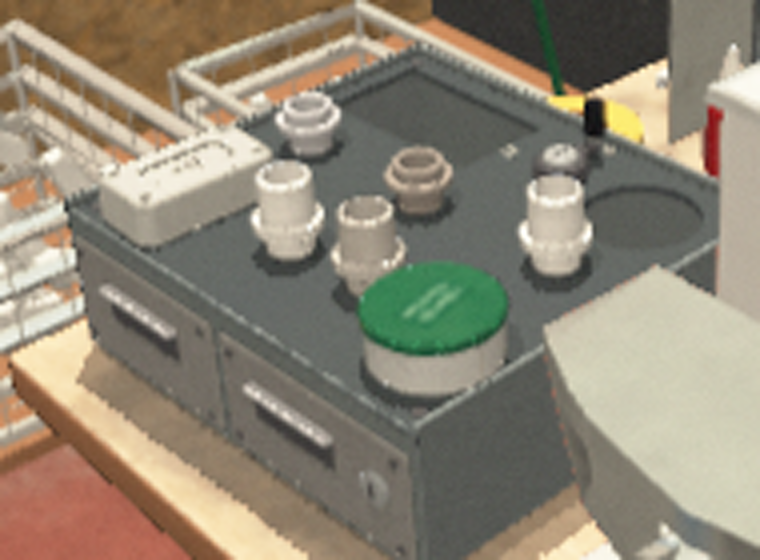

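```bash
cat > h.py <<'E'
import numpy as np, cv2
from station import *
def ray(n,u,v):
    c=camera_model(n);d=np.linalg.solve(c['mtx'],[u,v,1.]);return np.array(c['xyz']),np.array(c['orientation'])@[d[0],-d[1],-d[2]]
def cast(n,u,v,z):
    o,d=ray(n,u,v);return (o+d*(z-o[2])/d[2])[:2]
tz=lambda u,v,z:cast('top',130+(u-1.1)/3.2,125+(v-1.1)/3.2,z)
E
python3 - <<'E'
from h import *
P=[(110,27,.096,125,140),(576,125,.096,125,-140),(490,540,.093,-125,-140),(22,443,.093,-125,140),(474,186,.09,76,-88),(377,165,.106,76,-30)]
W=np.array([tz(*p[:3]) for p in P]);S=np.array([p[3:] for p in P])/1000
wc,sc=W.mean(0),S.mean(0)
H=(S-sc).T@(W-wc);th=np.arctan2(H[0,1]-H[1,0],H[0,0]+H[1,1])
R=np.array([[np.cos(th),-np.sin(th)],[np.sin(th),np.cos(th)]]);t=wc-R@sc
print('th',th,np.degrees(th),'t',t,'resid mm',((S@R.T+t-W)*1000).round(1).tolist())
np.savez('st.npz',R=R,t=t,th=th)
for n,u,v,z in[('S1',133,237,.107),('S2',290,268,.107),('T1r',451,289,.107),('T1top',452,284,.133),('T2f',235,390,.107),('T3f',333,398,.107),('knob',380,109,.124),('tin',440,453,.118),('cover',107,375,.114),('cupop',211,134,.09)]:
    w=tz(u,v,z);print(n,w.round(4),((w-t)@R*1000).round(1))
E
```

```text
th -0.20305112981425283 -11.633972763719687 t [0.5361224  0.22885073] resid mm [[1.7, 0.7], [1.8, -1.7], [-2.3, -1.1], [-1.2, 1.8], [-0.3, 0.0], [0.3, 0.3]]
S1 [0.5625 0.3235] [ 6.7 98.1]
S2 [0.5449 0.2335] [7.7 6.3]
T1r [0.5331 0.1413] [ 14.7 -86.4]
T1top [0.5365 0.1416] [ 17.9 -85.4]
T2f [0.4753 0.2646] [-66.8  22.7]
T3f [0.4708 0.2086] [-59.9 -33. ]
knob [0.6346 0.182 ] [106. -26.]
tin [0.4412 0.1477] [-76.6 -98.6]
cover [0.4842 0.3363] [-72.5  94.8]
cupop [0.6232 0.2815] [74.7 69.1]
```

Shorts are the back-left (133,237) and middle (290,268) parts; the right, front-left and front-right ones are full length. I'll push with the near-closed fingers as a two-point cradle, tips about 9 mm above the deck. First I'll check obstacle heights and set up the distance helper.

```bash
cat >> h.py <<'E'
_s=np.load('st.npz');R,t,th=_s['R'],_s['t'],float(_s['th'])
W=lambda x,y:R@(np.array([x,y])/1000)+t
S=lambda w:(np.array(w[:2])-t)@R*1000
def yawnow(s=None):
    s=s or sense();r=np.array(s['ee_rot']);return np.arctan2(r[1,0],r[0,0])
def need(x,y,tip,ang=None):
    "tool centre st mm, tip mm above deck, tool-x angle in station deg"
    s=sense();p=np.array(s['tcp_pos']);g=np.r_[W(x,y),.09+.07+tip/1000]
    d=(g-p)*100;dy=None if ang is None else np.radians(ang)+th-yawnow(s)
    print('t',round(s['time_s'],2),'st',S(p).round(1),'tip',round((p[2]-.16)*1000,1),'yaw_st',round(np.degrees(yawnow(s)-th),1),'j6',round(s['joints'][5],0),'F',np.round(s['wrist_force'],1),'slide cm',d.round(2),'yaw',None if dy is None else round(dy,3))
E
python3 - <<'E'
from h import *
def tri(a,b):
    o1,d1=ray('scene',*a);o2,d2=ray('top',*b);A=np.c_[d1,-d2];k=np.linalg.lstsq(A,o2-o1,rcond=None)[0]
    p,q=o1+d1*k[0],o2+d2*k[1];print(((p+q)/2).round(3),'gap',np.linalg.norm(p-q).round(3))
tri((290,107),(222,60));tri((300,165),(375,130));tri((258,228),(330,290));tri((325,15),(282,5))
u=np.array([np.cos(np.radians(21.8)),np.sin(np.radians(21.8))])
p=np.array([-67,23])-36*u;print(p);need(*p,60,21.8)
E
```

```text
[0.791 0.22  0.205] gap 0.009
[0.633 0.03  0.2  ] gap 0.134
[0.403 0.047 0.162] gap 0.012
[0.786 0.138 0.416] gap 0.002
[-100.42548977    9.63075792]
t 0.1 st [-423.   289.8] tip 131.3 yaw_st -5.2 j6 -15.0 F [-0.2  0.4 -0.2] slide cm [ 25.94 -33.95  -7.13] yaw 0.47
```

```bash
python3 -m inch '[{"hand":0.84,"slide":[4,-5,0],"yaw":0.15},{"hand":0.84,"slide":[8,-10,0],"yaw":0.3},{"hand":0.84,"slide":[12,-15,0],"yaw":0.47},{"hand":0.84,"slide":[16,-20,0],"yaw":0.47},{"hand":0.84,"slide":[20,-26,-2],"yaw":0.47},{"hand":0.84,"slide":[23,-30,-4],"yaw":0.47},{"hand":0.84,"slide":[25.9,-33.9,-5],"yaw":0.47},{"hand":0.84,"slide":[25.9,-33.9,-6],"yaw":0.47},{"hand":0.84,"slide":[25.9,-33.9,-6],"yaw":0.47}]'
python3 - <<'E'
from h import *
need(-100.4,9.6,9,21.8);print(sense()['gripper_width'])
cv2.imwrite('pics/w1.png',capture('wrist'))
E
```

```text
time_s: 1.23
tcp_pos: [0.4391, 0.2589, 0.2313]
ee_rot: [[0.984, 0.175, -0.002], [0.175, -0.984, -0.001], [-0.002, 0.001, -1.0]]
wrist_force: [-0.5, -0.2, 0.4]
gripper_width: 0.17
t 1.23 st [-101.1    9.9] tip 71.3 yaw_st 21.7 j6 51.0 F [-0.5 -0.2  0.4] slide cm [ 0.06 -0.04 -6.23] yaw 0.001
0.1695985818852396
```

View pics/w1.png

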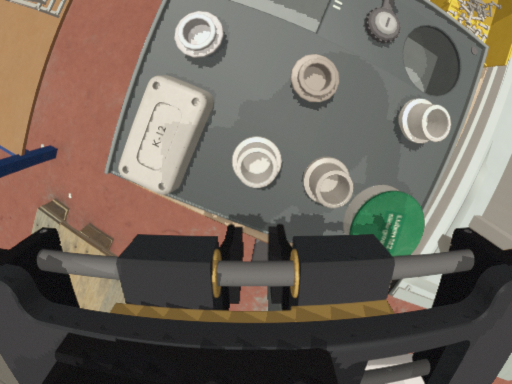

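The wrist view shows T2 at about (257,163), just left of the finger gap, with S2 at (315,80), S1 at (199,36) and T3 at (327,180). I'll check these against the top-view positions.

```bash
cat >> h.py <<'E'
def wcast(u,v,z,s=None):
    s=s or sense();c=camera_model('wrist');m=c['mtx'];x,y=u-m[0,2],v-m[1,2];r=np.hypot(x,y);a=r/m[0,0]
    d=np.array([np.sin(a)*x/r,-np.sin(a)*y/r,-np.cos(a)]);T=np.array(c['tool_from_camera'])
    E=np.array(s['ee_rot']);o=np.array(s['tcp_pos'])+E@T[:3,3];d=E@T[:3,:3]@d
    return S(o+d*(z-o[2])/d[2])
E
python3 - <<'E'
from h import *
for n,u,v,z in[('T2',257,163,.107),('T3',326,180,.107),('S2',314,82,.107),('S1',199,37,.107),('T1',414,121,.107),('rej',432,60,.09),('collar',380,25,.106)]: print(n,wcast(u,v,z).round(1))
E
```

```text
T2 [-66.8  23.6]
T3 [-59.  -30.6]
S2 [5.2 7.6]
S1 [ 6.  98.1]
T1 [ 14.1 -79.7]
rej [ 76.7 -84.6]
collar [ 72.  -23.3]
```

```bash
python3 -m inch '[{"hand":0.84,"slide":[0,0,-3.5],"yaw":0},{"hand":0.84,"slide":[0,0,-6.2],"yaw":0},{"hand":0.84,"slide":[0,0,-6.2],"yaw":0},{"hand":0.84,"slide":[0.5,0.09,-6.2],"yaw":0},{"hand":0.84,"slide":[1,0.18,-6.2],"yaw":0},{"hand":0.84,"slide":[1.5,0.27,-6.2],"yaw":0},{"hand":0.84,"slide":[2.2,0.39,-6.2],"yaw":0},{"hand":0.84,"slide":[3,0.53,-6.2],"yaw":0},{"hand":0.84,"slide":[3.8,0.68,-6.2],"yaw":0},{"hand":0.84,"slide":[4.6,0.82,-6.2],"yaw":0}]'
python3 - <<'E'
from h import *
need(8-24,53-10,9,21.8)
cv2.imwrite('pics/w2.png',capture('wrist'))
E
```

```text
time_s: 2.52
tcp_pos: [0.486, 0.2676, 0.1702]
ee_rot: [[0.984, 0.176, -0.0], [0.176, -0.984, -0.0], [-0.0, 0.0, -1.0]]
wrist_force: [-1.8, 0.0, 1.3]
gripper_width: 0.165
t 2.52 st [-56.9  27.9] tip 10.2 yaw_st 21.8 j6 55.0 F [-1.8  0.   1.3] slide cm [ 4.32  0.65 -0.12] yaw 0.0
```

View pics/w2.png

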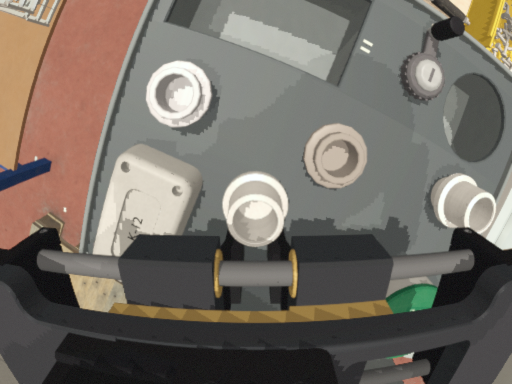

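T2 is seated in the cradle and upright at (255,208), with a clear lane between S1 and S2. I'll continue the push.

```bash
python3 -m inch '[{"hand":0.84,"slide":[0.8,0.14,0],"yaw":0},{"hand":0.84,"slide":[1.6,0.28,0],"yaw":0},{"hand":0.84,"slide":[2.4,0.42,0],"yaw":0},{"hand":0.84,"slide":[3.2,0.56,0],"yaw":0},{"hand":0.84,"slide":[4,0.7,0],"yaw":0},{"hand":0.84,"slide":[4.8,0.84,0],"yaw":0},{"hand":0.84,"slide":[5.6,0.98,0],"yaw":0},{"hand":0.84,"slide":[6.4,1.12,0],"yaw":0},{"hand":0.84,"slide":[7.2,1.28,0],"yaw":0},{"hand":0.84,"slide":[8,1.42,0],"yaw":0}]'
python3 -m inch '[{"hand":0.84,"slide":[0.6,0.1,0],"yaw":0},{"hand":0.84,"slide":[1.2,0.2,0],"yaw":0},{"hand":0.84,"slide":[1.8,0.3,0],"yaw":0},{"hand":0.84,"slide":[2.2,0.4,0],"yaw":0},{"hand":0.84,"slide":[2.2,0.4,0],"yaw":0},{"hand":0.84,"slide":[0,0,5],"yaw":0},{"hand":0.84,"slide":[-6,-1,6.5],"yaw":0},{"hand":0.84,"slide":[-6,-1,6.5],"yaw":0}]'
python3 - <<'E'
from h import *
need(0,0,9,0)
cv2.imwrite('pics/w3.png',capture('wrist'))
E
```

```text
time_s: 3.82
tcp_pos: [0.5659, 0.2819, 0.1702]
ee_rot: [[0.984, 0.176, -0.0], [0.176, -0.984, -0.0], [-0.0, 0.0, -1.0]]
wrist_force: [-1.3, 0.2, 0.3]
gripper_width: 0.155
time_s: 4.82
tcp_pos: [0.5023, 0.2708, 0.2369]
ee_rot: [[0.984, 0.178, -0.0], [0.178, -0.984, 0.001], [0.0, -0.001, -1.0]]
wrist_force: [-0.3, 0.3, 0.4]
gripper_width: 0.164
t 4.83 st [-41.6  34.3] tip 76.9 yaw_st 21.9 j6 56.0 F [-0.3  0.3  0.4] slide cm [ 3.38 -4.19 -6.79] yaw -0.382
```

View pics/w3.png

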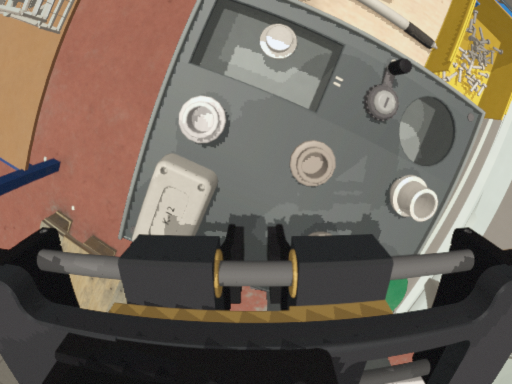

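T2 is in the cup compartment, at (278,42). Next is T3. It sits close to the tin, so I'll push it back a little first, then left, then in.

```bash
python3 - <<'E'
from h import *
need(-96,-32,9,0); print((R@[1,0]).round(3))
E
```

```text
t 4.88 st [-40.   35.4] tip 76.6 yaw_st 21.9 j6 56.0 F [ 0.5  0.2 -0.5] slide cm [-6.84 -5.47 -6.76] yaw -0.382
[ 0.979 -0.202]
```

```bash
python3 -m inch '[{"hand":0.86,"slide":[-3.5,-2.7,0],"yaw":-0.18},{"hand":0.86,"slide":[-6.8,-5.5,0],"yaw":-0.36},{"hand":0.86,"slide":[-6.8,-5.5,-3],"yaw":-0.382},{"hand":0.86,"slide":[-6.8,-5.5,-6.7],"yaw":-0.382},{"hand":0.86,"slide":[-6.8,-5.5,-6.7],"yaw":-0.382},{"hand":0.86,"slide":[-6.3,-5.6,-6.7],"yaw":-0.382},{"hand":0.86,"slide":[-5.8,-5.7,-6.7],"yaw":-0.382},{"hand":0.86,"slide":[-5.2,-5.83,-6.7],"yaw":-0.382},{"hand":0.86,"slide":[-4.5,-5.97,-6.7],"yaw":-0.382},{"hand":0.86,"slide":[-3.8,-6.12,-6.7],"yaw":-0.382}]'
python3 -m inch '[{"hand":0.86,"slide":[0.6,-0.12,0],"yaw":0},{"hand":0.86,"slide":[1.1,-0.22,0],"yaw":0},{"hand":0.86,"slide":[1.1,-0.22,0],"yaw":0},{"hand":0.86,"slide":[0.1,0,0],"yaw":0},{"hand":0.86,"slide":[0.1,0,5],"yaw":0},{"hand":0.86,"slide":[-2,0,8],"yaw":0},{"hand":0.86,"slide":[-2,0,8],"yaw":0}]'
python3 - <<'E'
from h import *
need(-23,-66,9,98)
cv2.imwrite('pics/w4.png',capture('wrist'));cv2.imwrite('pics/t4.png',capture('top'))
E
```

```text
time_s: 6.12
tcp_pos: [0.4679, 0.2105, 0.1685]
ee_rot: [[0.979, -0.203, 0.0], [-0.203, -0.979, 0.0], [0.0, -0.0, -1.0]]
wrist_force: [-1.4, 0.3, 0.2]
gripper_width: 0.136
time_s: 7.0
tcp_pos: [0.4467, 0.2112, 0.2508]
ee_rot: [[0.979, -0.202, 0.004], [-0.202, -0.979, 0.004], [0.003, -0.005, -1.0]]
wrist_force: [-0.8, 0.7, -1.1]
gripper_width: 0.143
t 7.0 st [-84.  -35.3] tip 90.8 yaw_st -0.0 j6 34.0 F [-0.8  0.7 -1.1] slide cm [ 5.36 -4.24 -8.18] yaw 1.711
```

View pics/w4.png

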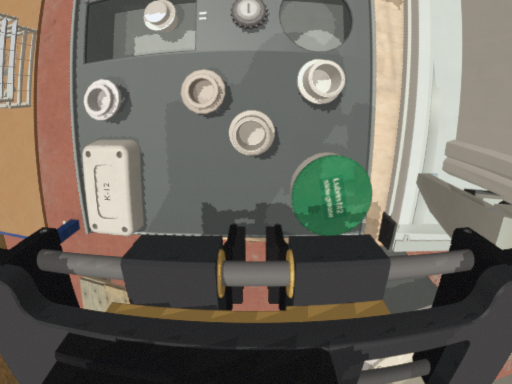

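T3 is upright at (251,133), T1 at (318,80), S2 at (203,91) and the tin at (332,195).

```bash
python3 - <<'E'
from h import *
for n,u,v,z in[('T3',251,132,.107),('S2',203,91,.107),('S1',102,99,.107),('T1',319,82,.107),('tin',332,195,.118),('T3top',254,131,.133),('rej',316,23,.09),('collar',250,11,.106)]: print(n,wcast(u,v,z).round(1))
need(-23,-66,9,98)
E
```

```text
T3 [-25.5 -32.3]
S2 [7.7 5.1]
S1 [ 8.  94.3]
T1 [ 15.1 -85.6]
tin [-74. -97.]
T3top [-22.7 -34.7]
rej [ 69.1 -87.1]
collar [ 72.9 -31.7]
t 7.1 st [-84. -36.] tip 88.1 yaw_st -0.1 j6 34.0 F [ 1.2 -1.  -1.3] slide cm [ 5.37 -4.17 -7.91] yaw 1.712
```

```bash
python3 -m inch '[{"hand":0.86,"slide":[2,-2,0],"yaw":0.18},{"hand":0.86,"slide":[5.6,-4,0],"yaw":0.36},{"hand":0.86,"slide":[5.6,-4,0],"yaw":0.54},{"hand":0.86,"slide":[5.6,-4,0],"yaw":0.72},{"hand":0.86,"slide":[5.6,-4,0],"yaw":0.9},{"hand":0.86,"slide":[5.6,-4,0],"yaw":1.08},{"hand":0.86,"slide":[5.6,-4,0],"yaw":1.26},{"hand":0.86,"slide":[5.6,-4,0],"yaw":1.44},{"hand":0.86,"slide":[5.6,-4,-1],"yaw":1.62},{"hand":0.86,"slide":[5.6,-4,-2],"yaw":1.747}]'
python3 - <<'E'
from h import *
need(-20.6,-63.5,9,100)
E
```

```text
time_s: 8.35
tcp_pos: [0.5029, 0.1703, 0.2262]
ee_rot: [[0.024, 1.0, -0.003], [1.0, -0.024, -0.002], [-0.002, -0.003, -1.0]]
wrist_force: [-0.8, 0.0, -0.7]
gripper_width: 0.141
t 8.35 st [-20.7 -64. ] tip 66.2 yaw_st 100.2 j6 142.0 F [-0.8  0.  -0.7] slide cm [ 0.02  0.05 -5.72] yaw -0.004
```

```bash
python3 -m inch '[{"hand":0.86,"slide":[0,0,-3],"yaw":0},{"hand":0.86,"slide":[0,0,-5.7],"yaw":0},{"hand":0.86,"slide":[0,0,-5.7],"yaw":0},{"hand":0.86,"slide":[0,0.4,-5.7],"yaw":0},{"hand":0.86,"slide":[0,0.8,-5.7],"yaw":0},{"hand":0.86,"slide":[0,1.3,-5.7],"yaw":0},{"hand":0.86,"slide":[0.05,2,-5.7],"yaw":0},{"hand":0.86,"slide":[0.05,2.7,-5.7],"yaw":0},{"hand":0.86,"slide":[0.1,3.4,-5.7],"yaw":0},{"hand":0.86,"slide":[0.1,4.1,-5.7],"yaw":0}]'
python3 -m inch '[{"hand":0.86,"slide":[0,0.7,0],"yaw":0},{"hand":0.86,"slide":[0.05,1.4,0],"yaw":0},{"hand":0.86,"slide":[0.05,2.1,0],"yaw":0},{"hand":0.86,"slide":[0.05,2.5,0],"yaw":0},{"hand":0.86,"slide":[0.05,2.5,0],"yaw":0},{"hand":0.86,"slide":[0,1.5,0],"yaw":0},{"hand":0.86,"slide":[0,1.5,5],"yaw":0},{"hand":0.86,"slide":[-2,-1,8],"yaw":0},{"hand":0.86,"slide":[-2,-1,8],"yaw":0}]'
python3 - <<'E'
from h import *
need(-65,17,9,24)
cv2.imwrite('pics/w5.png',capture('wrist'))
E
```

```text
time_s: 9.6
tcp_pos: [0.5044, 0.2121, 0.1713]
ee_rot: [[0.029, 1.0, 0.0], [1.0, -0.029, -0.0], [-0.0, 0.0, -1.0]]
wrist_force: [0.5, -0.6, 1.5]
gripper_width: 0.139
time_s: 10.72
tcp_pos: [0.4842, 0.2005, 0.2539]
ee_rot: [[0.03, 1.0, 0.004], [1.0, -0.03, 0.003], [0.004, 0.004, -1.0]]
wrist_force: [0.4, -0.2, -0.1]
gripper_width: 0.141
t 10.72 st [-45.1 -38.2] tip 93.9 yaw_st 99.9 j6 138.0 F [ 0.4 -0.2 -0.1] slide cm [-0.83  5.81 -8.49] yaw -1.325
```

View pics/w5.png

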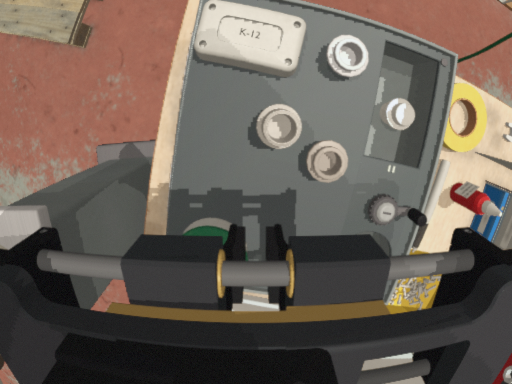

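T3 is upright at (279,126), S2 at (327,161), S1 at (348,55), and T2 is down in the opening. From here I'll locate cups by mask rather than by viewing.

```bash
cat >> h.py <<'E'
def blobs(name):
    "bright round blobs on the deck in a wrist picture -> station positions"
    s=sense();im=capture('wrist');cv2.imwrite(f'pics/{name}.png',im)
    g=cv2.cvtColor(im,cv2.COLOR_BGR2HSV);m=((g[...,2]>135)&(g[...,1]<90)).astype(np.uint8)
    m[232:]=0
    m=cv2.morphologyEx(m,cv2.MORPH_CLOSE,cv2.getStructuringElement(cv2.MORPH_ELLIPSE,(9,9)))
    for c in cv2.findContours(m,cv2.RETR_EXTERNAL,cv2.CHAIN_APPROX_NONE)[0]:
        a=cv2.contourArea(c);(u,v),r=cv2.minEnclosingCircle(c)
        p=wcast(u,v,.110,s)
        if a>250 and abs(p[0])<125 and abs(p[1])<140:print('px',round(u),round(v),'r',round(r,1),'fill',round(a/np.pi/r/r,2),'st',p.round(1))
E
python3 - <<'E'
from h import *
print(wcast(278,127,.107).round(1)); blobs('w6')
need(-65,17,9,24)
E
```

```text
[-37.9  27.5]
px 386 212 r 10.1 fill 0.78 st [ 73.6 -26.8]
px 329 161 r 21.6 fill 0.91 st [8. 8.]
px 280 126 r 23.0 fill 0.93 st [-37.1  28.6]
px 394 102 r 28.7 fill 0.36 st [54.9 69.2]
px 350 54 r 22.7 fill 0.86 st [ 8.2 98.2]
px 401 100 r 148.7 fill 0.14 st [61. 73.]
px 224 124 r 132.5 fill 0.18 st [-81.   23.1]
t 10.82 st [-45.3 -37.7] tip 91.2 yaw_st 99.9 j6 138.0 F [ 0.2 -0.8 -0.2] slide cm [-0.83  5.76 -8.22] yaw -1.325
```

```bash
python3 - <<'E'
from h import *
for z in(.03,.05):print(wcast(399,113,z).round(1))
im=cv2.imread('pics/w6.png');im=cv2.resize(im[30:190,300:460],None,fx=3,fy=3,interpolation=cv2.INTER_CUBIC);cv2.imwrite('pics/z6.png',im)
E
```

```text
[101.1  68.9]
[91. 67.]
```

View pics/z6.png

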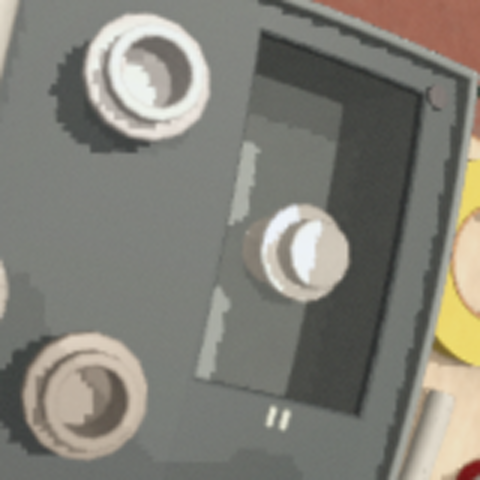

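T2 landed foot-up near the back of the cup compartment at about (91,67). I'll land T3 further right, at y≈38, using two legs between S1 and S2.

```bash
python3 -m inch '[{"hand":0.9,"slide":[-0.4,1.5,0],"yaw":-0.18},{"hand":0.9,"slide":[-0.8,3.3,0],"yaw":-0.36},{"hand":0.9,"slide":[-1.15,5.2,0],"yaw":-0.54},{"hand":0.9,"slide":[-1.15,5.2,0],"yaw":-0.72},{"hand":0.9,"slide":[-1.15,5.2,0],"yaw":-0.9},{"hand":0.9,"slide":[-1.15,5.2,-2],"yaw":-1.08},{"hand":0.9,"slide":[-1.15,5.2,-4],"yaw":-1.22},{"hand":0.9,"slide":[-1.15,5.2,-8.2],"yaw":-1.22},{"hand":0.9,"slide":[-1.15,5.2,-8.2],"yaw":-1.22}]'
python3 - <<'E'
from h import *
need(-67,11,9,30)
E
```

```text
time_s: 11.95
tcp_pos: [0.4711, 0.252, 0.165]
ee_rot: [[0.949, 0.316, -0.008], [0.316, -0.949, -0.007], [-0.01, 0.004, -1.0]]
wrist_force: [0.2, -0.4, -0.0]
gripper_width: 0.099
t 11.95 st [-68.3   9.6] tip 5.0 yaw_st 30.1 j6 63.0 F [ 0.2 -0.4 -0. ] slide cm [0.16 0.11 0.4 ] yaw -0.001
```

```bash
python3 -m inch '[{"hand":0.9,"slide":[0,0,0.2],"yaw":0},{"hand":0.9,"slide":[0.4,0.13,0.2],"yaw":0},{"hand":0.9,"slide":[0.9,0.3,0.2],"yaw":0},{"hand":0.9,"slide":[1.4,0.46,0.2],"yaw":0},{"hand":0.9,"slide":[2.1,0.7,0.2],"yaw":0},{"hand":0.9,"slide":[2.8,0.93,0.2],"yaw":0},{"hand":0.9,"slide":[3.5,1.16,0.2],"yaw":0},{"hand":0.9,"slide":[4.2,1.39,0.2],"yaw":0},{"hand":0.9,"slide":[4.9,1.63,0.2],"yaw":0},{"hand":0.9,"slide":[5.6,1.86,0.2],"yaw":0}]'
python3 -m inch '[{"hand":0.9,"slide":[0.6,0.2,0],"yaw":0},{"hand":0.9,"slide":[0.6,0.2,0],"yaw":0},{"hand":0.9,"slide":[-0.4,-0.13,0],"yaw":0},{"hand":0.9,"slide":[-0.4,-0.13,4],"yaw":0},{"hand":0.9,"slide":[-3,0,7],"yaw":-0.18},{"hand":0.9,"slide":[-3,0,7],"yaw":-0.36},{"hand":0.9,"slide":[-3,0,7],"yaw":-0.54},{"hand":0.9,"slide":[-3,0,7],"yaw":-0.72},{"hand":0.9,"slide":[-3,0,7],"yaw":-0.785}]'
python3 - <<'E'
from h import *
blobs('w7');need(-17,65.5,9,-15)
E
```

```text
time_s: 13.2
tcp_pos: [0.5294, 0.2724, 0.1712]
ee_rot: [[0.949, 0.317, 0.0], [0.317, -0.949, 0.0], [0.0, 0.0, -1.0]]
wrist_force: [-0.3, -0.9, 0.8]
gripper_width: 0.102
time_s: 14.32
tcp_pos: [0.4979, 0.2719, 0.2413]
ee_rot: [[0.894, -0.449, -0.0], [-0.449, -0.894, 0.0], [-0.0, -0.0, -1.0]]
wrist_force: [-0.7, 0.3, -0.1]
gripper_width: 0.1
px 185 219 r 30.0 fill 0.54 st [-41.3  94.1]
px 416 202 r 18.0 fill 0.35 st [ -79.8 -102.4]
px 392 180 r 28.0 fill 0.17 st [-53.9 -81.9]
px 184 152 r 46.4 fill 0.48 st [11.9 76.9]
px 271 131 r 23.6 fill 0.94 st [8.8 7.7]
px 384 94 r 26.1 fill 0.83 st [ 16.9 -87.4]
px 208 78 r 51.2 fill 0.41 st [60.5 42.6]
px 352 52 r 24.2 fill 0.52 st [ 54.8 -69.1]
px 267 28 r 39.8 fill 0.19 st [86.2 -9.9]
px 167 110 r 123.5 fill 0.03 st [47.  79.9]
t 14.38 st [-46.   34.4] tip 81.3 yaw_st -15.1 j6 18.0 F [-0.  -0.9  0.3] slide cm [ 3.47  2.46 -7.23] yaw 0.001
```

```bash
python3 - <<'E'
from h import *
im=cv2.imread('pics/w7.png');g=cv2.medianBlur(cv2.cvtColor(im,cv2.COLOR_BGR2GRAY),3)
c=cv2.HoughCircles(g[:232],cv2.HOUGH_GRADIENT,1,25,param1=120,param2=18,minRadius=18,maxRadius=28)[0]
for u,v,r in c:print(round(float(u)),round(float(v)),round(float(r)),wcast(u,v,.107).round(1))
cv2.imwrite('pics/z7.png',cv2.resize(im[40:240,120:420],None,fx=2.5,fy=2.5,interpolation=cv2.INTER_CUBIC))
E
```

```text
204 142 23 [13.8 59.3]
382 94 23 [ 16.8 -87.4]
160 164 22 [ 7.9 99.1]
350 58 25 [ 49.8 -67.5]
274 132 25 [7.7 5.9]
184 52 19 [86.5 55.7]
294 32 18 [ 78.6 -29.6]
```

View pics/z7.png

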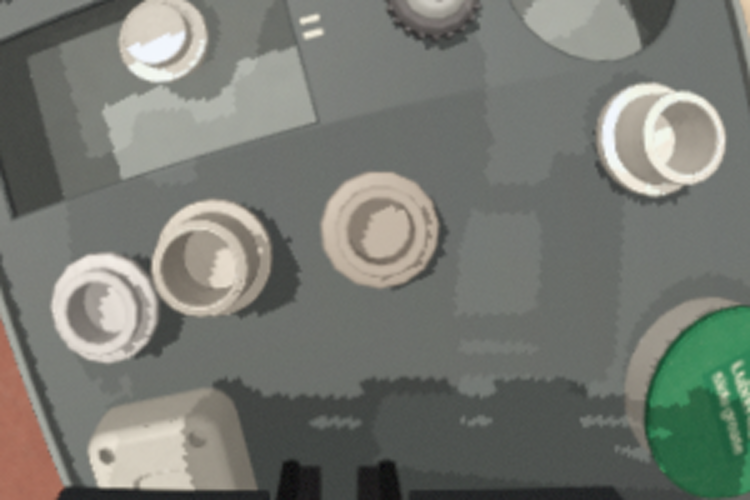

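T3 is upright and well placed at about (14,58); S1 is at (8,98), S2 at (8,7) and T1 at (17,-87). Next I'll push T3 in, bearing right.

```bash
python3 -m inch '[{"hand":0.9,"slide":[1.7,1.1,0],"yaw":0.123},{"hand":0.9,"slide":[3.44,2.2,0],"yaw":0.123},{"hand":0.9,"slide":[3.44,2.2,0],"yaw":0.123},{"hand":0.9,"slide":[3.44,2.2,-3.6],"yaw":0.123},{"hand":0.9,"slide":[3.44,2.2,-7],"yaw":0.123},{"hand":0.9,"slide":[3.44,2.2,-7],"yaw":0.123}]'
python3 - <<'E'
from h import *
need(-12.2,62.2,9,-8)
E
```

```text
time_s: 15.12
tcp_pos: [0.5311, 0.2926, 0.1687]
ee_rot: [[0.943, -0.333, -0.006], [-0.333, -0.943, -0.005], [-0.004, 0.006, -1.0]]
wrist_force: [-0.2, 0.1, 0.4]
gripper_width: 0.099
t 15.12 st [-17.8  61.4] tip 8.7 yaw_st -7.8 j6 26.0 F [-0.2  0.1  0.4] slide cm [ 0.56 -0.04  0.03] yaw -0.003
```

```bash
python3 -m inch '[{"hand":0.9,"slide":[0.25,-0.05,0],"yaw":0},{"hand":0.9,"slide":[0.5,-0.12,0],"yaw":0},{"hand":0.9,"slide":[1,-0.4,0],"yaw":0},{"hand":0.9,"slide":[1.6,-0.75,0],"yaw":0},{"hand":0.9,"slide":[2.2,-1.12,0],"yaw":0},{"hand":0.9,"slide":[2.8,-1.5,0],"yaw":0},{"hand":0.9,"slide":[3.4,-1.87,0],"yaw":0},{"hand":0.9,"slide":[4,-2.24,0],"yaw":0},{"hand":0.9,"slide":[4.6,-2.6,0],"yaw":0},{"hand":0.9,"slide":[5.1,-2.9,0],"yaw":0}]'
python3 -m inch '[{"hand":0.86,"slide":[0,0,0],"yaw":0},{"hand":0.86,"slide":[0,0,5],"yaw":0},{"hand":0.86,"slide":[-5,-1,9],"yaw":0},{"hand":0.86,"slide":[-9,-3,9],"yaw":0.14},{"hand":0.86,"slide":[-9,-4,9],"yaw":0.14},{"hand":0.86,"slide":[-9,-4,9],"yaw":0.14}]'
cat >> h.py <<'E'
def hough(name,lo=17,hi=28):
    s=sense();im=capture('wrist');cv2.imwrite(f'pics/{name}.png',im);g=cv2.medianBlur(cv2.cvtColor(im,cv2.COLOR_BGR2GRAY),3)
    c=cv2.HoughCircles(g[:232],cv2.HOUGH_GRADIENT,1,25,param1=120,param2=18,minRadius=lo,maxRadius=hi)[0]
    for u,v,r in c:
        p=wcast(u,v,.107,s)
        if abs(p[0])<125 and abs(p[1])<140:print('px',round(float(u)),round(float(v)),'r',round(float(r)),'st',p.round(1),'V',int(np.median(g[int(v)-6:int(v)+7,int(u)-6:int(u)+7])))
E
python3 - <<'E'
from h import *
hough('w8');need(0,0,9,0)
E
```

```text
time_s: 16.38
tcp_pos: [0.5847, 0.2648, 0.1711]
ee_rot: [[0.943, -0.333, -0.0], [-0.333, -0.943, -0.0], [-0.0, 0.0, -1.0]]
wrist_force: [0.0, -0.4, 0.1]
gripper_width: 0.103
time_s: 17.12
tcp_pos: [0.4945, 0.225, 0.2617]
ee_rot: [[0.98, -0.199, 0.001], [-0.199, -0.98, 0.001], [0.001, -0.001, -1.0]]
wrist_force: [-0.3, -0.2, 0.1]
gripper_width: 0.141
px 344 136 r 22 st [ 16.1 -87. ] V 232
px 230 142 r 18 st [ 8.8 10. ] V 139
px 130 146 r 19 st [ 8.5 99.3] V 176
px 172 44 r 21 st [94.5 58. ] V 203
t 17.18 st [-39.7 -11.7] tip 101.4 yaw_st 0.1 j6 37.0 F [0.6 0.1 0.5] slide cm [ 4.12  0.35 -9.24] yaw -0.002
```

```bash
python3 -m inch '[{"hand":0.86,"slide":[2.5,-3.2,0],"yaw":0},{"hand":0.86,"slide":[5,-6.4,0],"yaw":0},{"hand":0.86,"slide":[7.1,-9.15,-2],"yaw":0},{"hand":0.86,"slide":[7.1,-9.15,-5],"yaw":0},{"hand":0.86,"slide":[7.1,-9.15,-9.2],"yaw":0},{"hand":0.86,"slide":[7.1,-9.15,-9.2],"yaw":0}]'
python3 - <<'E'
from h import *
need(10.5,-87,9,0)
E
```

```text
time_s: 17.92
tcp_pos: [0.5643, 0.1329, 0.1652]
ee_rot: [[0.98, -0.2, -0.008], [-0.2, -0.98, -0.004], [-0.007, 0.005, -1.0]]
wrist_force: [-0.4, 0.0, -0.0]
gripper_width: 0.142
t 17.93 st [ 47.  -88.3] tip 5.2 yaw_st 0.1 j6 49.0 F [-0.4  0.  -0. ] slide cm [-3.55  0.86  0.38] yaw -0.002
```

```bash
python3 -m inch '[{"hand":0.86,"slide":[0,0,0.2],"yaw":0},{"hand":0.86,"slide":[-0.4,0.08,0.2],"yaw":0},{"hand":0.86,"slide":[-0.8,0.16,0.2],"yaw":0},{"hand":0.86,"slide":[-1.3,0.27,0.2],"yaw":0},{"hand":0.86,"slide":[-1.9,0.4,0.2],"yaw":0},{"hand":0.86,"slide":[-2.5,0.52,0.2],"yaw":0},{"hand":0.86,"slide":[-3.1,0.64,0.2],"yaw":0},{"hand":0.86,"slide":[-3.6,0.74,0.2],"yaw":0},{"hand":0.86,"slide":[-3.6,0.74,0.2],"yaw":0},{"hand":0.86,"slide":[-2.6,0.54,0.2],"yaw":0}]'
python3 -m inch '[{"hand":0.86,"slide":[0,0,5],"yaw":0.18},{"hand":0.86,"slide":[-5,2,8],"yaw":0.36},{"hand":0.86,"slide":[-8,2,8],"yaw":0.36},{"hand":0.86,"slide":[-8,2,8],"yaw":0.36}]'
python3 - <<'E'
from h import *
hough('w9');blobs('w9b');need(-9.4,-117.5,9,101)
E
```

```text
time_s: 19.18
tcp_pos: [0.5388, 0.139, 0.171]
ee_rot: [[0.98, -0.198, -0.002], [-0.198, -0.98, -0.0], [-0.001, 0.001, -1.0]]
wrist_force: [0.8, 0.1, -0.8]
gripper_width: 0.138
time_s: 19.68
tcp_pos: [0.4581, 0.1589, 0.2517]
ee_rot: [[0.987, 0.161, -0.0], [0.161, -0.987, 0.0], [-0.0, -0.0, -1.0]]
wrist_force: [0.5, 0.1, 0.2]
gripper_width: 0.139
px 280 152 r 23 st [-16.5 -87.2] V 197
px 180 84 r 21 st [7.8 7.9] V 178
px 84 56 r 22 st [  9.  105.2] V 109
px 256 22 r 17 st [ 75.8 -31.4] V 213
px 265 168 r 42.9 fill 0.32 st [-31.1 -80.1]
px 180 86 r 22.5 fill 0.9 st [8.3 6.7]
px 88 58 r 20.7 fill 0.77 st [ 8.6 97.6]
px 239 51 r 102.0 fill 0.25 st [ 49.1 -27.7]
px 126 115 r 124.0 fill 0.09 st [-28.4  44.6]
t 19.77 st [-60.7 -83.7] tip 91.3 yaw_st 20.8 j6 61.0 F [-0.1 -0.1 -0.4] slide cm [ 4.34 -4.35 -8.23] yaw 1.399
```

T1 now stands clear at (-16,-87), so the lane to the round hole is open. I'll push S2 in next.

```bash
python3 -m inch '[{"hand":0.86,"slide":[2,3,0],"yaw":-0.18},{"hand":0.86,"slide":[4,6,0],"yaw":-0.36},{"hand":0.86,"slide":[6,9,0],"yaw":-0.54},{"hand":0.86,"slide":[8.1,10.7,0],"yaw":-0.72},{"hand":0.86,"slide":[8.1,10.7,0],"yaw":-0.9},{"hand":0.86,"slide":[8.1,10.7,0],"yaw":-1.08},{"hand":0.86,"slide":[8.1,10.7,0],"yaw":-1.26},{"hand":0.86,"slide":[8.1,10.7,-1],"yaw":-1.44},{"hand":0.86,"slide":[8.1,10.7,-3],"yaw":-1.585},{"hand":0.86,"slide":[8.1,10.7,-3],"yaw":-1.585}]'
python3 - <<'E'
from h import *
hough('w10');need(-3.1,37.5,9,-70)
P=[(-3.1,37.5,-70),(-1.1,31.9,-70),(10.9,-1.1,-70),(14.6,-16.6,-62),(20.4,-30.6,-54),(27.6,-43.4,-46),(36.6,-53.4,-43),(46.3,-62.3,-42)]
for p in P:print(((W(*p[:2])-W(*P[0][:2]))*100).round(2),round(np.radians(p[2]+70),2))
E
```

```text
time_s: 21.02
tcp_pos: [0.5405, 0.2653, 0.2186]
ee_rot: [[0.146, -0.989, -0.004], [-0.989, -0.146, -0.003], [0.003, 0.005, -1.0]]
wrist_force: [-0.5, -0.9, 0.8]
gripper_width: 0.144
px 336 62 r 25 st [-17.4 -87.8] V 234
px 254 172 r 25 st [8.1 6.3] V 120
px 182 94 r 21 st [ 73.8 -29.2] V 198
px 144 186 r 18 st [82.2 42.9] V 184
t 21.07 st [-2.6 37.1] tip 60.0 yaw_st -69.9 j6 -33.0 F [0.6 1.1 0.9] slide cm [-0.04  0.05 -5.1 ] yaw -0.002
[0. 0.] 0.0
[ 0.08 -0.59] 0.0
[ 0.59 -4.06] 0.0
[ 0.64 -5.66] 0.14
[ 0.93 -7.14] 0.28
[ 1.38 -8.54] 0.42
[ 2.06 -9.7 ] 0.47
[  2.83 -10.77] 0.49
```

```bash
python3 -m inch '[{"hand":0.86,"slide":[0,0,-3],"yaw":0},{"hand":0.86,"slide":[0,0,-5.1],"yaw":0},{"hand":0.86,"slide":[0,0,-5.1],"yaw":0},{"hand":0.86,"slide":[0.04,-0.4,-5.1],"yaw":0},{"hand":0.86,"slide":[0.1,-0.8,-5.1],"yaw":0},{"hand":0.86,"slide":[0.18,-1.3,-5.1],"yaw":0},{"hand":0.86,"slide":[0.28,-2,-5.1],"yaw":0},{"hand":0.86,"slide":[0.38,-2.7,-5.1],"yaw":0},{"hand":0.86,"slide":[0.48,-3.4,-5.1],"yaw":0},{"hand":0.86,"slide":[0.59,-4.06,-5.1],"yaw":0}]'
python3 -m inch '[{"hand":0.86,"slide":[0.02,-0.5,0],"yaw":0.05},{"hand":0.86,"slide":[0.04,-1.05,0],"yaw":0.09},{"hand":0.86,"slide":[0.06,-1.6,0],"yaw":0.14},{"hand":0.86,"slide":[0.15,-2.1,0],"yaw":0.19},{"hand":0.86,"slide":[0.24,-2.6,0],"yaw":0.235},{"hand":0.86,"slide":[0.34,-3.08,0],"yaw":0.28},{"hand":0.86,"slide":[0.49,-3.55,0],"yaw":0.325},{"hand":0.86,"slide":[0.64,-4.0,0],"yaw":0.37},{"hand":0.86,"slide":[0.79,-4.48,0],"yaw":0.42},{"hand":0.86,"slide":[1.0,-4.87,0],"yaw":0.44}]'
python3 - <<'E'
from h import *
s=sense();im=capture('wrist');cv2.imwrite('pics/w11.png',im)
need(46.3,-62.3,9,-42)
im=cv2.imread('pics/w11.png');cv2.imwrite('pics/z11.png',cv2.resize(im[60:250,150:370],None,fx=2.5,fy=2.5))
hough('w11b',20,36)
E
```

```text
time_s: 22.32
tcp_pos: [0.5462, 0.225, 0.1703]
ee_rot: [[0.145, -0.989, 0.0], [-0.989, -0.145, 0.0], [-0.0, -0.0, -1.0]]
wrist_force: [0.3, 1.3, 0.9]
gripper_width: 0.141
time_s: 23.58
tcp_pos: [0.5561, 0.1763, 0.1702]
ee_rot: [[0.553, -0.833, -0.001], [-0.833, -0.553, -0.0], [-0.0, 0.001, -1.0]]
wrist_force: [0.4, 0.3, 0.1]
gripper_width: 0.143
t 23.62 st [ 30.4 -47.7] tip 10.1 yaw_st -44.8 j6 0.0 F [0.6 0.2 1. ] slide cm [ 1.26 -1.75 -0.11] yaw 0.048
px 256 202 r 32 st [ 49.3 -66.3] V 118
px 270 128 r 29 st [  72.6 -100.5] V 153
px 226 154 r 28 st [ 79.2 -73.5] V 102
```

S2 is still seated at (256,202), at about (49,-66) on the rim of the hole. I'll finish the push.

```bash
python3 -m inch '[{"hand":0.86,"slide":[0.3,-0.4,0],"yaw":0.02},{"hand":0.86,"slide":[0.65,-0.9,0],"yaw":0.04},{"hand":0.86,"slide":[1,-1.35,0],"yaw":0.05},{"hand":0.86,"slide":[1.35,-1.85,0],"yaw":0.05},{"hand":0.86,"slide":[1.6,-2.2,0],"yaw":0.05},{"hand":0.86,"slide":[1.6,-2.2,0],"yaw":0.05},{"hand":0.86,"slide":[1,-1.5,3],"yaw":0.05},{"hand":0.86,"slide":[0,1,8],"yaw":0.05},{"hand":0.86,"slide":[0,2,8],"yaw":0.05},{"hand":0.86,"slide":[0,2,8],"yaw":0.05}]'
python3 - <<'E'
from h import *
hough('w12');s=sense()
im=cv2.imread('pics/w12.png')
# brightness inside the round hole at deck level vs. positions
g=cv2.cvtColor(im,cv2.COLOR_BGR2GRAY)
m=np.zeros(g.shape,np.uint8)
for v in range(0,232):
  for u in range(100,420):
    p=wcast(u,v,.09,s)
    if np.hypot(p[0]-76,p[1]+88)<31:m[v,u]=1
n,l,st,ce=cv2.connectedComponentsWithStats(((g>150)&(m>0)).astype(np.uint8))
print([(x[4],c.round(0).tolist()) for x,c in zip(st[1:],ce[1:]) if x[4]>40])
need(8,132,9,-90)
E
```

```text
time_s: 24.92
tcp_pos: [0.5557, 0.1974, 0.25]
ee_rot: [[0.595, -0.804, -0.0], [-0.804, -0.595, 0.0], [-0.001, 0.0, -1.0]]
wrist_force: [-0.5, -0.5, -1.2]
gripper_width: 0.138
px 344 196 r 20 st [-21.3 -87.1] V 170
px 140 194 r 27 st [98. 43.] V 198Traceback (most recent call last):
  File "<stdin>", line 9, in <module>
  File "h.py", line 19, in wcast
    s=s or sense();c=camera_model('wrist');m=c['mtx'];x,y=u-m[0,2],v-m[1,2];r=np.hypot(x,y);a=r/m[0,0]
                     ~~~~~~~~~~~~^^^^^^^^^
ValueError: time passes only in moves, steps and waits
```

```bash
python3 - <<'E'
from h import *
need(6.6,131,9,-87)
P=[(6.6,131,-87),(8.3,98,-87),(12.1,26.5,-87),(11,9.8,-77),(12.5,-5.3,-69),(15.2,-18.8,-61),(20.1,-31.8,-53),(27.6,-43.4,-46),(36.6,-53.4,-43),(50.3,-65.3,-42)]
for a,b in zip(P,P[1:]):print(b,((W(*b[:2])-W(*a[:2]))*100).round(2),round(np.radians(b[2]-a[2]),2))
E
```

```text
t 24.98 st [ 25.4 -27.6] tip 89.2 yaw_st -41.9 j6 1.0 F [-0.2 -0.3 -0.8] slide cm [ 1.35 15.91 -8.02] yaw -0.787
(8.3, 98, -87) [-0.5  -3.27] 0.0
(12.1, 26.5, -87) [-1.07 -7.08] 0.0
(11, 9.8, -77) [-0.44 -1.61] 0.17
(12.5, -5.3, -69) [-0.16 -1.51] 0.14
(15.2, -18.8, -61) [-0.01 -1.38] 0.14
(20.1, -31.8, -53) [ 0.22 -1.37] 0.14
(27.6, -43.4, -46) [ 0.5  -1.29] 0.12
(36.6, -53.4, -43) [ 0.68 -1.16] 0.05
(50.3, -65.3, -42) [ 1.1  -1.44] 0.02
```

```bash
python3 -m inch '[{"hand":0.86,"slide":[0.4,5,0],"yaw":-0.18},{"hand":0.86,"slide":[0.8,10,0],"yaw":-0.36},{"hand":0.86,"slide":[1.35,15.9,0],"yaw":-0.54},{"hand":0.86,"slide":[1.35,15.9,0],"yaw":-0.72},{"hand":0.86,"slide":[1.35,15.9,-2.5],"yaw":-0.787},{"hand":0.86,"slide":[1.35,15.9,-2.5],"yaw":-0.787},{"hand":0.86,"slide":[1.35,15.9,-2.5],"yaw":-0.787}]'
python3 - <<'E'
from h import *
hough('w13');need(6.6,131,9,-87)
E
```

```text
time_s: 25.85
tcp_pos: [0.57, 0.3553, 0.225]
ee_rot: [[-0.15, -0.989, -0.0], [-0.989, 0.15, -0.001], [0.001, 0.0, -1.0]]
wrist_force: [0.1, 0.6, 0.4]
gripper_width: 0.138
px 256 170 r 24 st [ 8.4 98.5] V 152
px 162 120 r 18 st [78.6 64.1] V 239
t 25.9 st [  7.8 130.9] tip 65.7 yaw_st -87.0 j6 -54.0 F [ 0.3 -1.1 -0.1] slide cm [-0.12  0.03 -5.67] yaw -0.0
```

```bash
python3 -m inch '[{"hand":0.86,"slide":[-0.05,0,-3],"yaw":0},{"hand":0.86,"slide":[-0.05,0,-5.6],"yaw":0},{"hand":0.86,"slide":[-0.05,0,-5.6],"yaw":0},{"hand":0.86,"slide":[-0.1,-0.4,-5.6],"yaw":0},{"hand":0.86,"slide":[-0.16,-0.8,-5.6],"yaw":0},{"hand":0.86,"slide":[-0.25,-1.4,-5.6],"yaw":0},{"hand":0.86,"slide":[-0.35,-2.1,-5.6],"yaw":0},{"hand":0.86,"slide":[-0.47,-2.9,-5.6],"yaw":0},{"hand":0.86,"slide":[-0.6,-3.7,-5.6],"yaw":0},{"hand":0.86,"slide":[-0.72,-4.5,-5.6],"yaw":0}]'
python3 -m inch '[{"hand":0.86,"slide":[-0.12,-0.8,0],"yaw":0},{"hand":0.86,"slide":[-0.24,-1.6,0],"yaw":0},{"hand":0.86,"slide":[-0.36,-2.4,0],"yaw":0},{"hand":0.86,"slide":[-0.48,-3.2,0],"yaw":0},{"hand":0.86,"slide":[-0.6,-4,0],"yaw":0},{"hand":0.86,"slide":[-0.72,-4.8,0],"yaw":0},{"hand":0.86,"slide":[-0.85,-5.5,0],"yaw":0},{"hand":0.86,"slide":[-0.88,-5.85,0],"yaw":0}]'
python3 - <<'E'
from h import *
hough('w14',24,36);need(12.1,26.5,9,-87)
E
```

```text
time_s: 27.15
tcp_pos: [0.5624, 0.3102, 0.1693]
ee_rot: [[-0.15, -0.989, 0.0], [-0.989, 0.15, 0.0], [-0.0, -0.0, -1.0]]
wrist_force: [-0.1, 0.5, -0.1]
gripper_width: 0.14
time_s: 28.15
tcp_pos: [0.5535, 0.2517, 0.1692]
ee_rot: [[-0.151, -0.989, -0.0], [-0.989, 0.151, -0.0], [0.0, 0.0, -1.0]]
wrist_force: [0.3, 0.4, 1.2]
gripper_width: 0.143
px 322 44 r 34 st [-16.9 -88. ] V 240
px 256 204 r 32 st [13.5  0.9] V 152
px 422 66 r 34 st [-76.9 -85.5] V 79
t 28.2 st [12.4 25.6] tip 9.2 yaw_st -87.1 j6 -48.0 F [-0.4 -0.5  0. ] slide cm [-0.01  0.09 -0.02] yaw 0.001
```

Still seated at (256,204). Now the curved part.

```bash
python3 -m inch '[{"hand":0.86,"slide":[-0.15,-0.5,0],"yaw":0.055},{"hand":0.86,"slide":[-0.3,-1,0],"yaw":0.11},{"hand":0.86,"slide":[-0.44,-1.55,0],"yaw":0.17},{"hand":0.86,"slide":[-0.5,-2.05,0],"yaw":0.22},{"hand":0.86,"slide":[-0.55,-2.55,0],"yaw":0.265},{"hand":0.86,"slide":[-0.6,-3.05,0],"yaw":0.31},{"hand":0.86,"slide":[-0.6,-3.5,0],"yaw":0.36},{"hand":0.86,"slide":[-0.6,-3.97,0],"yaw":0.4},{"hand":0.86,"slide":[-0.61,-4.43,0],"yaw":0.45},{"hand":0.86,"slide":[-0.55,-4.9,0],"yaw":0.5}]'
python3 -m inch '[{"hand":0.86,"slide":[0.08,-0.45,0],"yaw":0.045},{"hand":0.86,"slide":[0.18,-0.9,0],"yaw":0.09},{"hand":0.86,"slide":[0.36,-1.35,0],"yaw":0.13},{"hand":0.86,"slide":[0.54,-1.8,0],"yaw":0.17},{"hand":0.86,"slide":[0.72,-2.2,0],"yaw":0.21},{"hand":0.86,"slide":[0.95,-2.6,0],"yaw":0.23},{"hand":0.86,"slide":[1.2,-2.95,0],"yaw":0.25}]'
python3 - <<'E'
from h import *
hough('w15',24,36);need(50.3,-65.3,9,-42)
E
```

```text
time_s: 29.45
tcp_pos: [0.5479, 0.2032, 0.1691]
ee_rot: [[0.344, -0.939, -0.001], [-0.939, -0.344, -0.0], [0.0, 0.001, -1.0]]
wrist_force: [-0.3, 1.4, 1.0]
gripper_width: 0.142
time_s: 30.32
tcp_pos: [0.5601, 0.1735, 0.1691]
ee_rot: [[0.565, -0.825, -0.001], [-0.825, -0.565, -0.0], [-0.0, 0.001, -1.0]]
wrist_force: [-0.9, 0.3, -0.6]
gripper_width: 0.142
px 256 204 r 33 st [ 53.2 -67.2] V 151
px 268 128 r 31 st [  78.6 -100.5] V 154
px 272 156 r 27 st [ 66.1 -91.4] V 152
px 232 162 r 24 st [ 78.9 -74.3] V 102
t 30.38 st [ 35.  -49.7] tip 9.1 yaw_st -44.0 j6 1.0 F [-0.7 -1.2  0.7] slide cm [ 1.18 -1.84 -0.01] yaw 0.035
```

```bash
python3 -m inch '[{"hand":0.86,"slide":[0.3,-0.45,0],"yaw":0.02},{"hand":0.86,"slide":[0.6,-0.9,0],"yaw":0.035},{"hand":0.86,"slide":[0.9,-1.35,0],"yaw":0.035},{"hand":0.86,"slide":[1.2,-1.85,0],"yaw":0.035},{"hand":0.86,"slide":[1.35,-2.1,0],"yaw":0.035},{"hand":0.86,"slide":[1.35,-2.1,0],"yaw":0.035},{"hand":0.86,"slide":[0.8,-1.4,3],"yaw":0.035},{"hand":0.86,"slide":[0,1,8],"yaw":0.035},{"hand":0.86,"slide":[-2,1,9],"yaw":0.035},{"hand":0.86,"slide":[-2,1,9],"yaw":0.035}]'
python3 - <<'E'
from h import *
hough('w16')
im=cv2.imread('pics/w16.png');a=cv2.resize(im[50:210,150:350],None,fx=3,fy=3,interpolation=cv2.INTER_CUBIC)
cv2.imwrite('pics/z16.png',im)
t_=capture('top');cv2.imwrite('pics/t16.png',t_);need(-10,-119,9,95)
# bright components in the two holes (top view)
g=cv2.cvtColor(t_,cv2.COLOR_BGR2GRAY);print(g[160:205:3,262:300:3])
E
```

```text
time_s: 31.62
tcp_pos: [0.5395, 0.1843, 0.2607]
ee_rot: [[0.593, -0.805, 0.002], [-0.805, -0.593, 0.002], [-0.0, -0.003, -1.0]]
wrist_force: [0.2, 0.1, -0.2]
gripper_width: 0.141
px 316 190 r 22 st [-17.3 -87.4] V 171
px 236 118 r 25 st [ 75.2 -76.8] V 117
px 122 192 r 22 st [99.8 46.7] V 138
t 31.73 st [ 12.9 -43.4] tip 98.9 yaw_st -42.0 j6 1.0 F [0.2 0.2 0.4] slide cm [-3.77 -6.95 -8.99] yaw 2.392
[[ 74  73  72  73  73  76  75  41  37  89  96 106 113]
 [ 75  75  76  74  74  72  74  73  72  73  75  75  40]
 [ 75  75  77  67  52  35  39  64  73  73  71  71  71]
 [ 74  75  56  61  62  62  61  59  54  66  73  71  75]
 [ 76  61  63  61  61  62  59  60  60  64  73  73  82]
 [ 52  62  61  60  66  68  62  51  67  72  66  83  80]
 [ 53  75  60  83  98 126  89  61  66  70  59  83  81]
 [ 80  80  81 105 172 173 174 115  70  66  75  70  80]
 [ 81  80  81  70 177 173 174  71  94 117  78  69  80]
 [ 47  81  79  80  88 175 180 104 104  99 110  76  81]
 [ 60  53  81  80  80  68  87  81 104 100  93  81  81]
 [ 62  58  51 100  93  74  63 105 101 103  74  81  81]
 [ 62  61  60  55  96  78  43 101 103  71  81  81  81]
 [ 62  62  60  57  80  80  75  66  71  82  81  80  80]
 [ 62  62  61  57  49  81  80  55  72  70  80  80  80]]
```

S2 and S1 are both off the deck; only T1 is left, at (-17,-87). I'll set up for T1, aiming at the free left part of the long opening.

```bash
python3 - <<'E'
from h import *
need(-21.5,-119,9,82)
P=[(-21.5,-119,82),(-14.7,-71.2,82),(-12.4,-45.7,76),(-6.1,-17.9,70),(3.2,8.8,66),(13.6,34.6,62),(25,57.5,58),(29,67.7,50),(37.3,79.3,45),(43.3,86.3,42)]
for a,b in zip(P,P[1:]):print(b,((W(*b[:2])-W(*a[:2]))*100).round(2),round(np.radians(b[2]-a[2]),2))
E
```

```text
t 31.73 st [ 12.9 -43.4] tip 98.9 yaw_st -42.0 j6 1.0 F [0.2 0.2 0.4] slide cm [-4.89 -6.71 -8.99] yaw 2.165
(-14.7, -71.2, 82) [1.63 4.54] 0.0
(-12.4, -45.7, 76) [0.74 2.45] -0.1
(-6.1, -17.9, 70) [1.18 2.6 ] -0.1
(3.2, 8.8, 66) [1.45 2.43] -0.07
(13.6, 34.6, 62) [1.54 2.32] -0.07
(25, 57.5, 58) [1.58 2.01] -0.07
(29, 67.7, 50) [0.6  0.92] -0.14
(37.3, 79.3, 45) [1.05 0.97] -0.09
(43.3, 86.3, 42) [0.73 0.56] -0.05
```

```bash
python3 -m inch '[{"hand":0.86,"slide":[-2,-3,0],"yaw":0.18},{"hand":0.86,"slide":[-4.8,-6.8,0],"yaw":0.36},{"hand":0.86,"slide":[-4.8,-6.8,0],"yaw":0.54},{"hand":0.86,"slide":[-4.8,-6.8,0],"yaw":0.72},{"hand":0.86,"slide":[-4.8,-6.8,0],"yaw":0.9},{"hand":0.86,"slide":[-4.8,-6.8,0],"yaw":1.08},{"hand":0.86,"slide":[-4.8,-6.8,0],"yaw":1.26},{"hand":0.86,"slide":[-4.8,-6.8,0],"yaw":1.44},{"hand":0.86,"slide":[-4.8,-6.8,0],"yaw":1.62},{"hand":0.86,"slide":[-4.8,-6.8,0],"yaw":1.8}]'
python3 - <<'E'
from h import *
need(-21.5,-119,9,82)
E
```

```text
time_s: 32.98
tcp_pos: [0.4924, 0.1154, 0.258]
ee_rot: [[0.646, 0.763, -0.002], [0.763, -0.646, -0.001], [-0.002, -0.001, -1.0]]
wrist_force: [-0.3, -0.0, -0.5]
gripper_width: 0.139
t 32.98 st [ -19.9 -119.9] tip 98.0 yaw_st 61.4 j6 108.0 F [-0.3 -0.  -0.5] slide cm [-0.13  0.12 -8.9 ] yaw 0.36
```

```bash
python3 -m inch '[{"hand":0.86,"slide":[-0.1,0.05,0],"yaw":0.18},{"hand":0.86,"slide":[-0.1,0.05,-1],"yaw":0.36},{"hand":0.86,"slide":[-0.1,0.05,-5],"yaw":0.36},{"hand":0.86,"slide":[-0.1,0.05,-8.9],"yaw":0.36},{"hand":0.86,"slide":[-0.1,0.05,-8.9],"yaw":0.36},{"hand":0.86,"slide":[-0.1,0.05,-8.9],"yaw":0.36}]'
python3 - <<'E'
from h import *
hough('w17',24,36);need(-14.7,-71.2,9,82)
E
```

```text
time_s: 33.72
tcp_pos: [0.4921, 0.1164, 0.1709]
ee_rot: [[0.34, 0.94, 0.001], [0.94, -0.34, -0.0], [0.0, 0.001, -1.0]]
wrist_force: [1.3, 0.0, -0.0]
gripper_width: 0.142
px 254 194 r 33 st [-16.4 -87.6] V 232
t 33.77 st [ -20.3 -118.8] tip 11.5 yaw_st 81.7 j6 128.0 F [-0.   0.3  0.7] slide cm [ 1.51  4.55 -0.25] yaw 0.005
```

```bash
python3 -m inch '[{"hand":0.86,"slide":[0.13,0.4,-0.2],"yaw":0},{"hand":0.86,"slide":[0.28,0.85,-0.2],"yaw":0},{"hand":0.86,"slide":[0.45,1.35,-0.2],"yaw":0},{"hand":0.86,"slide":[0.68,2.05,-0.2],"yaw":0},{"hand":0.86,"slide":[0.92,2.75,-0.2],"yaw":0},{"hand":0.86,"slide":[1.15,3.45,-0.2],"yaw":0},{"hand":0.86,"slide":[1.38,4.15,-0.2],"yaw":0},{"hand":0.86,"slide":[1.55,4.6,-0.2],"yaw":0},{"hand":0.86,"slide":[1.75,5.2,-0.2],"yaw":-0.03},{"hand":0.86,"slide":[1.97,5.9,-0.2],"yaw":-0.06}]'
python3 -m inch '[{"hand":0.86,"slide":[0.29,0.7,0],"yaw":-0.03},{"hand":0.86,"slide":[0.55,1.35,0],"yaw":-0.06},{"hand":0.86,"slide":[0.85,2,0],"yaw":-0.09},{"hand":0.86,"slide":[1.15,2.65,0],"yaw":-0.12},{"hand":0.86,"slide":[1.47,3.3,0],"yaw":-0.14},{"hand":0.86,"slide":[1.85,3.95,0],"yaw":-0.16},{"hand":0.86,"slide":[2.23,4.58,0],"yaw":-0.18},{"hand":0.86,"slide":[2.6,5.2,0],"yaw":-0.2},{"hand":0.86,"slide":[3,5.8,0],"yaw":-0.22},{"hand":0.86,"slide":[3.4,6.4,0],"yaw":-0.24}]'
python3 - <<'E'
from h import *
hough('w18',26,36);need(25,57.5,9,58)
E
```

```text
time_s: 35.02
tcp_pos: [0.5109, 0.1756, 0.1682]
ee_rot: [[0.398, 0.917, -0.0], [0.917, -0.398, 0.0], [-0.0, -0.0, -1.0]]
wrist_force: [-0.9, -1.0, 0.5]
gripper_width: 0.139
time_s: 36.28
tcp_pos: [0.5451, 0.2397, 0.1682]
ee_rot: [[0.604, 0.797, -0.0], [0.797, -0.604, -0.0], [-0.0, 0.0, -1.0]]
wrist_force: [0.0, -0.5, 0.3]
gripper_width: 0.141
px 254 206 r 33 st [16.8 35.2] V 228
px 340 92 r 27 st [84.7 72.7] V 202
t 36.33 st [ 7.1 13.3] tip 8.3 yaw_st 64.5 j6 103.0 F [ 0.9 -0.4  0.4] slide cm [2.65 3.97 0.07] yaw -0.113
```

T1 is seated at (254,206). I'll push it the rest of the way.

```bash
python3 -m inch '[{"hand":0.86,"slide":[0.38,0.58,0],"yaw":-0.016},{"hand":0.86,"slide":[0.76,1.15,0],"yaw":-0.032},{"hand":0.86,"slide":[1.15,1.72,0],"yaw":-0.05},{"hand":0.86,"slide":[1.52,2.28,0],"yaw":-0.07},{"hand":0.86,"slide":[1.9,2.85,0],"yaw":-0.09},{"hand":0.86,"slide":[2.28,3.4,0],"yaw":-0.1},{"hand":0.86,"slide":[2.65,3.97,0],"yaw":-0.12},{"hand":0.86,"slide":[2.95,4.43,0],"yaw":-0.18},{"hand":0.86,"slide":[3.25,4.9,0],"yaw":-0.25},{"hand":0.86,"slide":[3.65,5.3,0],"yaw":-0.28}]'
python3 -m inch '[{"hand":0.86,"slide":[0.35,0.32,0],"yaw":-0.03},{"hand":0.86,"slide":[0.7,0.65,0],"yaw":-0.05},{"hand":0.86,"slide":[1.1,0.95,0],"yaw":-0.08},{"hand":0.86,"slide":[1.5,1.25,0],"yaw":-0.1},{"hand":0.86,"slide":[1.5,1.25,0],"yaw":-0.1},{"hand":0.86,"slide":[1.5,1.25,0],"yaw":-0.1},{"hand":0.86,"slide":[1,0.8,4],"yaw":-0.1},{"hand":0.86,"slide":[-1,-4,9],"yaw":-0.28},{"hand":0.86,"slide":[-3,-8,9],"yaw":-0.46},{"hand":0.86,"slide":[-5,-12,9],"yaw":-0.64}]'
python3 - <<'E'
from h import *
need(0,0,9,0)
E
```

```text
time_s: 37.58
tcp_pos: [0.5816, 0.2926, 0.1683]
ee_rot: [[0.801, 0.599, 0.0], [0.599, -0.801, -0.0], [-0.0, 0.0, -1.0]]
wrist_force: [0.3, -1.5, 0.4]
gripper_width: 0.138
time_s: 38.83
tcp_pos: [0.5306, 0.1709, 0.2597]
ee_rot: [[1.0, -0.003, 0.002], [-0.003, -1.0, 0.001], [0.002, -0.001, -1.0]]
wrist_force: [0.7, 0.1, -0.3]
gripper_width: 0.142
t 38.83 st [  6.3 -57.8] tip 99.7 yaw_st 11.5 j6 55.0 F [ 0.7  0.1 -0.3] slide cm [ 0.55  5.79 -9.07] yaw -0.2
```

```bash
python3 -m inch '[{"hand":0.7,"slide":[-1,0,0],"yaw":0},{"hand":0.7,"slide":[-1,0,0],"yaw":0}]' | head -2
python3 - <<'E'
from h import *
need(0,0,9,0)
w=capture('wrist');cv2.imwrite('pics/w19.png',w);t_=capture('top');cv2.imwrite('pics/t19.png',t_)
a=cv2.resize(w[0:150,80:400],(800,375),interpolation=cv2.INTER_CUBIC)
b=cv2.resize(t_[130:205,155:310],(465,225),interpolation=cv2.INTER_CUBIC)
c=np.zeros((600,800,3),np.uint8);c[:375]=a;c[375:,:465]=b;cv2.imwrite('pics/c19.png',c)
E
```

```text
time_s: 39.08
tcp_pos: [0.5212, 0.1725, 0.2588]
t 39.08 st [ -3.3 -58.2] tip 98.8 yaw_st 11.9 j6 55.0 F [-0.1 -0.6 -0.6] slide cm [ 1.5   5.64 -8.98] yaw -0.208
```

View pics/c19.png

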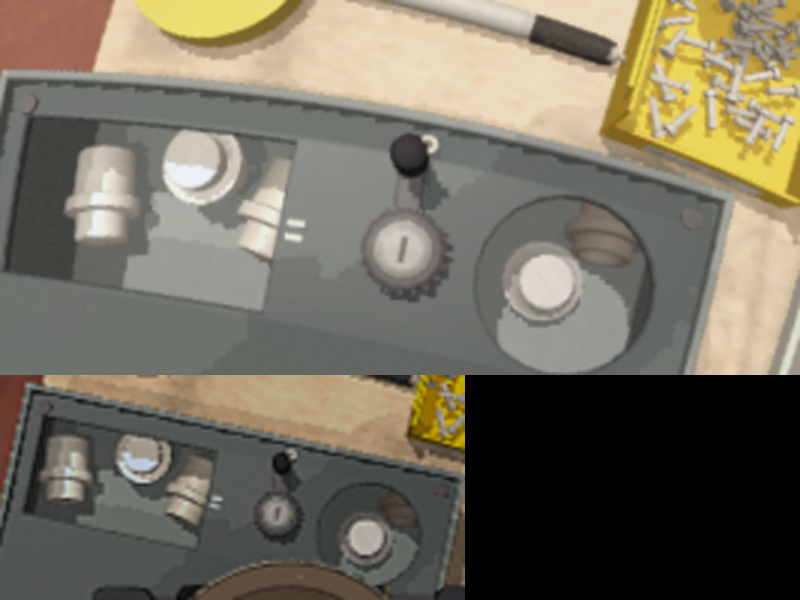

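All three long cups are in the long compartment and both shorts in the reject compartment. The knob top shows at about (244,61) in the wrist picture, near the open ring. Next I'll compute the collar arc.

```bash
python3 - <<'E'
from h import *
s=sense()
k=wcast(243.6,61,.124,s);c=wcast(240.8,100.8,.106,s);d=k-c;a=np.degrees(np.arctan2(d[1],d[0]))
print('knob',k,'collar',c,'rad',np.hypot(*d),'ang',a)
need(76+30*np.cos(np.radians(a)),-30+30*np.sin(np.radians(a)),21,-135)
f=lambda q:W(76+30*np.cos(np.radians(q)),-30+30*np.sin(np.radians(q)))
for q in np.linspace(a,95,12):print(round(q),((f(q)-f(a))*100).round(2))
E
```

```text
knob [106.91489138 -24.91902807] collar [ 76.62723874 -28.17135948] rad 30.46177214410091 ang 6.129017218677722
t 39.17 st [ -2.7 -57.4] tip 98.3 yaw_st 11.9 j6 55.0 F [-0.6  0.2 -0.5] slide cm [11.25  0.8  -7.73] yaw -2.564
6 [0. 0.]
14 [0.01 0.42]
22 [-0.04  0.84]
30 [-0.15  1.25]
38 [-0.31  1.64]
47 [-0.53  2.  ]
55 [-0.79  2.33]
63 [-1.1   2.62]
71 [-1.45  2.86]
79 [-1.82  3.05]
87 [-2.22  3.19]
95 [-2.64  3.27]
```

```bash
python3 -m inch '[{"hand":0.7,"slide":[4,0.3,0],"yaw":0.15},{"hand":0.7,"slide":[8,0.6,0],"yaw":0.3},{"hand":0.7,"slide":[11.2,0.8,0],"yaw":0.45},{"hand":0.7,"slide":[11.2,0.8,0],"yaw":0.578},{"hand":0.7,"slide":[11.2,0.8,-2],"yaw":0.578},{"hand":0.7,"slide":[11.2,0.8,-4],"yaw":0.578},{"hand":0.7,"slide":[11.2,0.8,-4],"yaw":0.578}]'
python3 - <<'E'
from h import *
need(105.8,-26.8,21,45)
E
```

```text
time_s: 40.05
tcp_pos: [0.6331, 0.1808, 0.2155]
ee_rot: [[0.835, 0.55, -0.004], [0.55, -0.835, -0.002], [-0.005, -0.001, -1.0]]
wrist_force: [0.6, 0.4, 0.5]
gripper_width: 0.296
t 40.05 st [104.6 -27.5] tip 55.5 yaw_st 45.0 j6 93.0 F [0.6 0.4 0.5] slide cm [ 0.13  0.04 -3.45] yaw 0.0
```

```bash
python3 -m inch '[{"hand":0.7,"slide":[0.1,0,-1],"yaw":0},{"hand":0.7,"slide":[0.1,0,-2],"yaw":0},{"hand":0.7,"slide":[0.1,0,-2.7],"yaw":0},{"hand":0.7,"slide":[0.1,0,-3.4],"yaw":0},{"hand":0.8,"slide":[0.1,0,-3.4],"yaw":0},{"hand":0.8,"slide":[0.1,0,-3.4],"yaw":0},{"hand":0.8,"slide":[0.1,0,-3.4],"yaw":0}]'
python3 - <<'E'
from h import *
need(105.8,-26.8,21,45)
E
```

```text
time_s: 40.92
tcp_pos: [0.6345, 0.1804, 0.1847]
ee_rot: [[0.836, 0.549, 0.001], [0.549, -0.836, 0.0], [0.001, 0.0, -1.0]]
wrist_force: [0.9, 0.2, 0.7]
gripper_width: 0.206
t 40.92 st [106.2 -27.6] tip 24.7 yaw_st 44.9 j6 93.0 F [0.9 0.2 0.7] slide cm [-0.02  0.09 -0.37] yaw 0.001
```

```bash
python3 -m inch '[{"hand":0.8,"slide":[0,0.4,-0.3],"yaw":0},{"hand":0.8,"slide":[-0.04,0.84,-0.3],"yaw":0},{"hand":0.8,"slide":[-0.15,1.25,-0.3],"yaw":0},{"hand":0.8,"slide":[-0.31,1.64,-0.3],"yaw":0},{"hand":0.8,"slide":[-0.53,2,-0.3],"yaw":0},{"hand":0.8,"slide":[-0.79,2.33,-0.3],"yaw":0},{"hand":0.8,"slide":[-1.1,2.62,-0.3],"yaw":0},{"hand":0.8,"slide":[-1.45,2.86,-0.3],"yaw":0},{"hand":0.8,"slide":[-1.82,3.05,-0.3],"yaw":0},{"hand":0.8,"slide":[-2.22,3.19,-0.3],"yaw":0}]'
python3 -m inch '[{"hand":0.8,"slide":[-0.22,0.06,0],"yaw":0},{"hand":0.8,"slide":[-0.42,0.1,0],"yaw":0},{"hand":0.8,"slide":[-0.62,0.12,0],"yaw":0},{"hand":0.8,"slide":[-0.62,0.12,0],"yaw":0}]'
python3 - <<'E'
from h import *
need(76,0,21,45)
E
```

```text
time_s: 42.18
tcp_pos: [0.6117, 0.2123, 0.1811]
ee_rot: [[0.836, 0.549, -0.0], [0.549, -0.836, -0.0], [-0.0, -0.0, -1.0]]
wrist_force: [3.2, -0.8, 0.4]
gripper_width: 0.2
time_s: 42.68
tcp_pos: [0.6058, 0.2133, 0.1811]
ee_rot: [[0.836, 0.549, -0.0], [0.549, -0.836, -0.0], [-0.0, -0.0, -1.0]]
wrist_force: [2.3, -1.1, 0.3]
gripper_width: 0.2
t 42.67 st [71.4 -1.2] tip 21.1 yaw_st 44.9 j6 89.0 F [ 2.3 -1.1  0.3] slide cm [ 0.48  0.02 -0.01] yaw 0.001
```

```bash
python3 -m inch '[{"hand":0.8,"slide":[-0.15,0.03,0],"yaw":0},{"hand":0.8,"slide":[-0.3,0.06,0],"yaw":0},{"hand":0.8,"slide":[-0.3,0.06,0],"yaw":0}]'
```

```text
time_s: 43.05
tcp_pos: [0.6051, 0.2135, 0.1812]
ee_rot: [[0.836, 0.549, 0.005], [0.549, -0.836, 0.0], [0.004, 0.002, -1.0]]
wrist_force: [10.6, -3.6, -4.0]
gripper_width: 0.204
```

The end stop is reached: force rose to 11 N and the knob stopped. I'll release and retreat.

```bash
python3 -m inch '[{"hand":0.8,"slide":[0.3,-0.06,0],"yaw":0},{"hand":0.6,"slide":[0.4,-0.08,0],"yaw":0},{"hand":0.6,"slide":[0.4,-0.08,0],"yaw":0},{"hand":0.6,"slide":[0.4,-0.08,2],"yaw":0},{"hand":0.6,"slide":[0.4,-0.08,6],"yaw":0},{"hand":0.6,"slide":[-4,-1,9],"yaw":-0.18},{"hand":0.6,"slide":[-8,-2,9],"yaw":-0.36},{"hand":0.6,"slide":[-10,-6,9],"yaw":-0.54},{"hand":0.6,"slide":[-10,-6,9],"yaw":-0.578},{"hand":0.6,"slide":[-10,-6,9],"yaw":-0.578}]'
python3 - <<'E'
from h import *
need(0,0,9,0);s=sense()
w=capture('wrist');cv2.imwrite('pics/w20.png',w);cv2.imwrite('pics/t20.png',capture('top'))
g=cv2.cvtColor(w,cv2.COLOR_BGR2GRAY)
m=cv2.morphologyEx((g<45).astype(np.uint8),cv2.MORPH_OPEN,np.ones((5,5),np.uint8));m[225:]=0
n,l,st,ce=cv2.connectedComponentsWithStats(m)
for x,c in zip(st[1:],ce[1:]):
    p=wcast(*c,.122,s)
    if abs(p[0])<125 and abs(p[1])<140:print(x[4],c.round(0),p.round(1),'ang',np.degrees(np.arctan2(p[1]+30,p[0]-76)).round(0))
for n in ('t0','t4','t16','t20'):
    im=cv2.imread('pics/'+('top0' if n=='t0' else n)+'.png');h=cv2.cvtColor(im,cv2.COLOR_BGR2HSV)
    mm=((h[...,0]>50)&(h[...,0]<85)&(h[...,1]>120))[230:300,230:310];yy,xx=np.nonzero(mm);print(n,'tin px',len(xx),xx.mean().round(1)+230,yy.mean().round(1)+230)
E
```

```text
time_s: 44.3
tcp_pos: [0.5025, 0.1538, 0.2717]
ee_rot: [[1.0, 0.004, 0.0], [0.004, -1.0, 0.001], [0.0, -0.001, -1.0]]
wrist_force: [-0.1, 0.9, 0.8]
gripper_width: 0.402
t 44.3 st [-17.8 -80.2] tip 111.7 yaw_st 11.8 j6 56.0 F [-0.1  0.9  0.8] slide cm [  3.37   7.5  -10.27] yaw -0.207
49 [189.  75.] [75.4 -5.2] ang 91.0
5 [214. 224.] [-47.4 -48.4] ang -172.0
t0 tin px 1055 267.0 266.2
t4 tin px 542 267.4 263.6
t16 tin px 245 266.1 276.9
t20 tin px 0 nan nan<stdin>:12: RuntimeWarning: Mean of empty slice.
  ret = ret.dtype.type(ret / rcount)
```

The knob sits at about 91°. I'll back the arm away and compare the bystanders and shutter with the first top picture.

```bash
python3 -m inch '[{"hand":0.6,"slide":[-3,6,2],"yaw":0},{"hand":0.6,"slide":[-6,12,2],"yaw":0},{"hand":0.6,"slide":[-10,18,2],"yaw":0},{"hand":0.6,"slide":[-14,24,2],"yaw":0},{"hand":0.6,"slide":[-18,30,2],"yaw":0},{"hand":0.6,"slide":[-24,36,2],"yaw":0},{"hand":0.6,"slide":[-30,42,2],"yaw":0},{"hand":0.6,"slide":[-32,44,2],"yaw":0},{"hand":0.6,"slide":[-32,44,2],"yaw":0}]'
python3 - <<'E'
from h import *
b=capture('top');cv2.imwrite('pics/t21.png',b);a=cv2.imread('pics/top0.png')
def cen(im,lo,hi,r):
    h=cv2.cvtColor(im,cv2.COLOR_BGR2HSV)[r[0]:r[1],r[2]:r[3]];m=cv2.inRange(h,lo,hi);y,x=np.nonzero(m);return len(x),(x.mean()+r[2]).round(1),(y.mean()+r[0]).round(1)
for im in(a,b):
    print('tin',cen(im,(50,120,0),(85,255,255),(230,300,230,310)),'cover',cen(im,(0,0,140),(40,90,255),(218,270,142,182)),'bin',cen(im,(20,150,100),(35,255,255),(80,165,290,365)),'bottle',cen(im,(0,150,80),(8,255,255),(80,108,240,270)))
c=cv2.cvtColor(b,cv2.COLOR_BGR2GRAY)[165:200:5,265:295:4];print('hole',c,'deck bright',(cv2.cvtColor(b,cv2.COLOR_BGR2GRAY)[195:265,185:250]>130).sum())
E
```

```text
time_s: 45.52
tcp_pos: [0.1806, 0.596, 0.2906]
ee_rot: [[1.0, 0.005, -0.0], [0.005, -1.0, -0.001], [-0.0, 0.001, -1.0]]
wrist_force: [0.7, -0.7, 0.7]
gripper_width: 0.402
tin (1060, np.float64(267.0), np.float64(266.2)) cover (1003, np.float64(161.6), np.float64(242.1)) bin (2328, np.float64(324.1), np.float64(125.8)) bottle (69, np.float64(253.8), np.float64(92.4))
tin (1059, np.float64(267.0), np.float64(266.2)) cover (1001, np.float64(161.6), np.float64(242.1)) bin (2330, np.float64(324.1), np.float64(125.8)) bottle (68, np.float64(253.9), np.float64(92.2))
hole [[ 85  84  80  67  74  82  81  81]
 [ 71 140 162 161 161 168  58  81]
 [193 164 160 160 160 162 162  59]
 [193 158 160 155 155 159 166 145]
 [185 161 162 161 158 159 161 155]
 [162 161 159 154 159 162 162  60]
 [ 67 157 156 161 162 165  96  81]] deck bright 0
```

The bystanders haven't moved, the hole is uniformly bright steel (shutter closed), and the deck is empty. Handing in.

```bash
python3 -c "from station import *; print(finish_job())"
```

```text
the job is handed in; nothing more can be done
None
```

I slid the three full-length cups into the long opening and the two short ones into the round reject opening. I then turned the lock collar to its end stop, backed the arm clear and handed the job in at about 46 s of the 72 s allowed.

**Cups:** the last picture of the openings, taken before locking, showed three cups in the long compartment and two in the reject compartment. The deck area where the cups stood was empty in the final picture.

**Collar and shutter:** the push force rose from about 2 N to 11 N at the stop, and the knob then measured at about 91°. The round opening looked evenly covered by the shutter.

**Bystanders:** in the top picture the tin, cover, stacking bin and bottle sat where they started, to within 0.2 pixel. I did not measure the marker.

**Force:** wrist force readings at the end of each move stayed near 1–3 N during cup pushes. I did not read the force within moves.

No end check failed. One script that was to measure brightness inside the reject hole stopped with an error part-way, so I confirmed the rejects from the later picture instead.

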